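# Load the cream-charger magazine

## Robot

A 6-joint arm with a two-finger parallel gripper is mounted at the origin on a cart in front of the work surface, level with it; the furniture and walls round the work are solid. World frame = base frame: x ahead of the robot, y to its left, z up, the work surface at z = 0. Lengths are in m, angles in degrees, forces in N, time in s.
With the tool pointing down it reaches from about 0.4 to 0.825 m from the base axis. Payload 7 kg.
Tool frame: the origin (TCP) lies on the mounting face of the last link; the fingertips stand 178 mm ahead of it and the grasp point (between the pads) lies 159 mm ahead of it (ctrl.tip_extent is the distance from the TCP to the fingertips, in m); z points along the fingers, y is the direction in which the jaws open and shut (so a half turn about z gives the same grasp; the last joint's range is limited). The gripper opens to 88 mm and grips with 3 to 60 N. Pads are 19 mm wide; open, the fingers measure 130 mm over their backs; the gripper's body (78 mm by 193 mm) begins 47 mm behind the grasp point.
Start: joints at [87.382, 20.546, 0.682, 0, -70.136, -16.507], TCP at [0.221, 0.638, 0.405] pointing down, gripper open.
Joint ranges: [-176.03, 176.03], [-82.01, 121.73], [-58.28, 71.71], [-173.87, 95.51], [-174.79, -0.11], [-173.66, 173.66]. Speed limits (degrees/s): [136.94, 136.94, 172.46, 180, 180, 180].

## Interface

Orientations are given as [roll, pitch, yaw] about the fixed x, y, z axes, in that order (R = Rz(yaw) Ry(pitch) Rx(roll)).
In Python, from plant import ctrl gives the robot as it stands. The module is installed in compiled form; this text tells all that it offers.
- The arm moves only by the tool carry_out, never from a script. Its argument "moves" is text: rows parted by semicolons, each of 7 numbers parted by spaces: the finger opening in m, from 0 to 0.0876, then the shift along the tool's x, y, z in m, then the turn, a rotation vector about the tool's x, y, z in rad. A call has 1 to 20 rows; each row is the pose to reach, as a shift and turn from the pose commanded when the call began, along the tool's axes at that moment; what a row does not reach only later rows make up. A row lasts 1/10 s, in which the tool goes at most 50 mm and 8.59 degrees, less where a joint would pass 70% of its speed; a pose out of reach is approached as far as the arm can. A call with a gripper value outside its range is refused whole. The fingers move at their own pace and stop on an object; the grip force is fixed at half the most. Time passes only in rows, so rows that repeat a pose let the fingers close. It gives the time, the measured TCP pose, the force and the opening at its end, in the units of the state.
- ctrl.get_obs(): the state, without advancing time (a new reading comes with each control period).
- ctrl.snapshot(name): name is "scene" or "top" or "wrist"; returns a dict with "image" (384x512x3 uint8, red, green, blue), "K" (3x3 intrinsics, pixels), "R" (3x3) and "t" (3): a world point X has camera coordinates R X + t. Camera axes: x right, y down, z forward; pixel columns grow to the right and rows downward; lengths in m; the calibration is good to about 2 mm. A picture is of the moment at which its call begins. There is no depth.
- ctrl.close_job(): hands the job in, once; it reports no verdict.
Trained networks look in a picture, given as the dict that the camera call returned (one of the last four; its "shot" number tells which), for a name from the list of things; names that differ only in an ending like _2 or _b are one class to them, and where a whole thing is asked for, a point or a joint stands for the part that bears it (a point fixed in the world has none). Each returns a list of dicts, best first, with "confidence" (0 to 1); they miss things now and then, are a little off and sometimes report something else, mostly with a low value. They report only what shows in the picture. A call takes as long as a camera call. They do not tell look-alikes from the thing itself.
- ctrl.recognise(picture, label): "extent" ([left, top, right, bottom] in pixels, round what is visible of it).
- ctrl.trace(picture, label): "region" (384x512 bool, what is visible of it) and "extent" ([left, top, right, bottom] in pixels, round what is visible of it).
- ctrl.mark_of(picture, label): "at" ([row, column] in pixels: a listed point, or the origin of a listed thing).
The state is a dict: "clock": time; "joint_pos": joint angles; "qvel": joint speeds; "tau": joint torques, N m; "tool_pos": TCP position; "orientation": TCP orientation; "force": force on the tool from outside, world axes, zero at the start; "moment": the same for the moment, N m; "opening": finger opening in m.
Only numpy, scipy, OpenCV 4.12 (cv2) and the standard library are available. Lean on these libraries where they do the work, as an engineer would, in place of code of your own. Each camera call takes 0.05 s, during which the arm holds its last target.

## Task

Drop the two steel cream-charger cartridges from the wooden tray one at a time through the narrow neck of the leaning magazine tube. Then take the wooden muddler and press the column down the tube with it until it bottoms out firmly - press, do not ram - and stand the muddler back in a well of the tray. Leave the other things where they stand.

Things in the scene. Friction and masses are not known exactly. Their poses are not given: they have to be found in the camera images.
- tube: Magazine: opaque plain aluminium tube, 33 mm outside, bore 24 mm, leaning 32 degrees from vertical, with a black neck ring (40 mm outside, 8 mm high, opening only 22 mm) at the top. Origin: centre of its lower end; z runs up the tube's axis and out of the neck, x is level. Cartridges slide freely down inside by their weight and stack end on end.
- stand: Fixed steel foot of the magazine: plate 110 x 140 x 10 mm with two thin struts to mid-tube. Origin: under the plate, on the bench; the tube leans toward its -y.
- tube_floor (a point): Centre of the tube's inner floor, 190 mm down the axis from the mouth. Unseen above it is a 5 mm follower plate with a friction brake: it starts 23 to 35 mm above the floor (varies), gives way under about 5 N, a little more if pushed fast, and stops dead on the floor. All home, the middles of the cartridges are 37.5 and 102.5 mm, the column's top 135 mm above this point along the axis.
- neck (a point): Centre of the magazine's mouth (the upper face of the neck ring); its axes are parallel to the tube's.
- cartridge_a_mid (a point): Half-way up a steel cartridge: cylinder 18 mm across, 65 mm long (the top 10 mm shoulders in to a 12 mm neck), 45 g, standing neck up in a well of the tray. z is its long axis.
- cartridge_b_mid (a point): Half-way up the second cartridge, like the first.
- muddler_mid (a point): Half-way up the wooden muddler, a turned round stick 140 mm long and 18 mm across with a hand guard, a disc 38 mm across and 7 mm thick whose upper face is 22 mm above this point (the 48 mm above the guard is the grip: fingertips can bear down on the guard). 60 g, standing upright, grip up, in a well of the tray. z is its long axis; the flat foot is 70 mm below this point.
- tray: Fixed wooden tray 212 x 58 x 22 mm with a row of three round wells along its x axis, 75 mm apart, 22 mm wide and 14 mm deep (floor 8 mm above the bench). Origin: centre of the underside. Which well holds the muddler differs each time.
- tray_hole0 (a point): Centre of the mouth of a tray well (22 mm above the bench), at x = -75 mm in the tray's frame.
- tray_hole1 (a point): Centre of the mouth of a tray well (22 mm above the bench), at x = 0 mm in the tray's frame.
- tray_hole2 (a point): Centre of the mouth of a tray well (22 mm above the bench), at x = 75 mm in the tray's frame.
- spice_jar_1: Bystander, loose: a clear spice jar with a pale cap, standing on the left table. Origin: centre of its underside.
- mill_1: Bystander, loose: the small grey pepper mill, standing on the left table. Origin: centre of its underside.
- tub_1: Bystander, loose: the sealed white tub, standing on the right bench. Origin: centre of its underside.
- pot_brown: Bystander, loose: the dark speckled pot, standing on the right bench. Origin: centre of its underside.
There are look-alikes about, which are no part of the job. Leave any pink or purple look-alike of the part that bears muddler_mid alone.

How it is judged:
By the outcome, as a careful person would: the job done as asked, in the order asked, and still so for the second after the job is handed in, with the robot touching nothing.
It also fails if it takes over 72 s, if anything falls off the work surface, if the arm or the gripper's body presses on something with over 40 N, if the wrist force passes 120 N, or if a joint passes its speed limit or range.

## Working session

There is one attempt and no reset: what is moved stays moved. The work goes in short steps, Python scripts to look and compute and a tool call to move; the robot and the scene stay as the last step left them, time stands still between calls to the robot, and variables do not carry over. Pictures are saved under pics/ and viewed, and the job is handed in when it is done.

Besides the shell and the picture viewer there is one more tool, called as name(argument=value, ...) on one line, values as JSON. carry_out: Moves the arm, as the interface text tells. Its arguments: {"type":"object","properties":{"moves":{"type":"string"}},"required":["moves"]}

```bash
mkdir -p pics; ls; cat > h.py <<'E'
import numpy as np, cv2
from plant import ctrl
from scipy.spatial.transform import Rotation as Ro
def save(p,name): cv2.imwrite('pics/'+name+'.png',p['image'][:,:,::-1])
def ray(p,at):
    K,R,t=map(np.array,(p['K'],p['R'],p['t']))
    d=R.T@np.linalg.solve(K,[at[1],at[0],1.]); return -R.T@t, d/np.linalg.norm(d)
def proj(p,X):
    c=np.array(p['R'])@np.array(X)+np.array(p['t']); u=np.array(p['K'])@c; return u[:2]/u[2]
def tri(rs):
    A=sum(np.eye(3)-np.outer(d,d) for o,d in rs); b=sum((np.eye(3)-np.outer(d,d))@o for o,d in rs)
    return np.linalg.solve(A,b)
def onz(p,at,z):
    o,d=ray(p,at); return o+d*(z-o[2])/d[2]
E
python3 - <<'E'
from h import *
print(ctrl.get_obs())
for n in ['scene','top','wrist']:
    p=ctrl.snapshot(n); save(p,n+'0'); print(n,np.round(p['K'],1).tolist(),np.round(-np.array(p['R']).T@p['t'],3))
    for l in ['tube','stand','tube_floor','neck','cartridge_a_mid','muddler_mid','tray','tray_hole0','tray_hole1','tray_hole2','spice_jar_1','mill_1','tub_1','pot_brown']:
        print(' ',l,[(np.round(m['at'],1).tolist(),round(m['confidence'],2)) for m in ctrl.mark_of(p,l)][:5])
E
```

```text
pics
{'clock': 0.0, 'joint_pos': array([ 8.73823549e+01,  2.05896236e+01,  6.33567963e-01, -2.01413755e-02,
       -7.01360734e+01, -1.65061591e+01]), 'qvel': array([ 0.03124713,  0.06005639,  0.01267333, -0.04245646,  0.02957523,
       -0.05708013]), 'tau': array([ 6.23291089e-05, -5.82719707e+01,  2.93037558e+01,  6.99671522e+00,
        6.81251142e-03, -1.67617941e-04]), 'tool_pos': array([0.22108201, 0.63755272, 0.40374127]), 'orientation': array([ 1.79906288e+02, -8.02408198e-03, -1.91306566e+01]), 'force': array([-0.35823452, -0.55021875,  0.05049837]), 'moment': array([0.01214631, 0.03923486, 0.04930526]), 'opening': 0.08757244943157415}
scene [[398.0, 0.0, 261.2], [0.0, 398.0, 198.3], [0.0, 0.0, 1.0]] [-0.287 -0.863  0.776]
  tube [([185.1, 185.8], 0.6), ([220.4, 162.1], 0.46)]
  stand [([271.8, 317.1], 0.73), ([228.0, 347.7], 0.73), ([189.8, 187.2], 0.66)]
  tube_floor [([182.5, 182.7], 0.72)]
  neck [([154.7, 192.5], 0.52)]
  cartridge_a_mid [([268.4, 318.9], 0.44), ([219.0, 163.3], 0.26)]
  muddler_mid [([276.6, 359.4], 0.89), ([260.9, 269.9], 0.79), ([233.2, 336.7], 0.51
[... 1089 characters left out ...]
[243.5, 317.3], 0.86), ([209.3, 325.6], 0.84), ([227.7, 321.5], 0.83), ([169.9, 173.2], 0.45)]
  tray_hole2 [([243.5, 317.3], 0.86), ([209.3, 325.6], 0.84), ([227.7, 321.5], 0.83), ([169.9, 173.2], 0.45)]
  spice_jar_1 [([228.6, 167.6], 0.62)]
  mill_1 [([228.1, 319.9], 0.69), ([225.6, 139.8], 0.49)]
  tub_1 [([186.6, 315.4], 0.66), ([182.5, 160.1], 0.17)]
  pot_brown [([233.5, 366.8], 0.67)]
wrist [[271.5, 0.0, 254.2], [0.0, 271.5, 191.7], [0.0, 0.0, 1.0]] [0.284 0.618 0.384]
  tube []
  stand []
  tube_floor []
  neck []
  cartridge_a_mid []
  muddler_mid []
  tray []
  tray_hole0 []
  tray_hole1 []
  tray_hole2 []
  spice_jar_1 []
  mill_1 [([30.8, 410.6], 0.95)]
  tub_1 []
  pot_brown []
```

```bash
python3 - <<'E'
import cv2
for n,(r0,r1,c0,c1) in {'scene':(120,310,140,410),'top':(130,290,120,390)}.items():
    i=cv2.imread(f'pics/{n}0.png')
    cv2.imwrite(f'pics/{n}0z.png',cv2.resize(i[r0:r1,c0:c1],None,fx=2.9,fy=2.9,interpolation=cv2.INTER_CUBIC))
E
```

```text
(no output)
```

View pics/scene0.png

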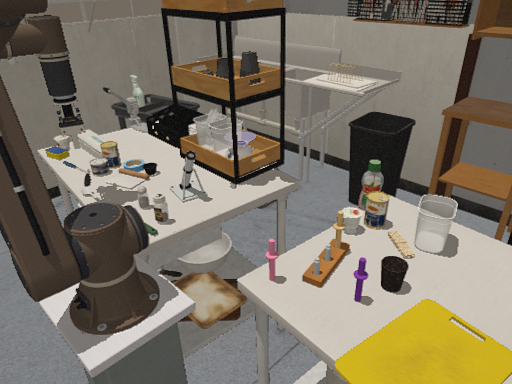

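View pics/top0.png

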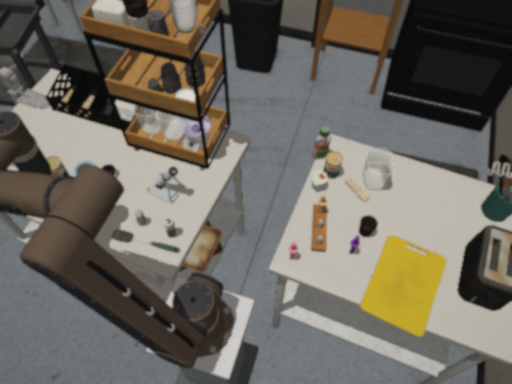

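View pics/wrist0.png

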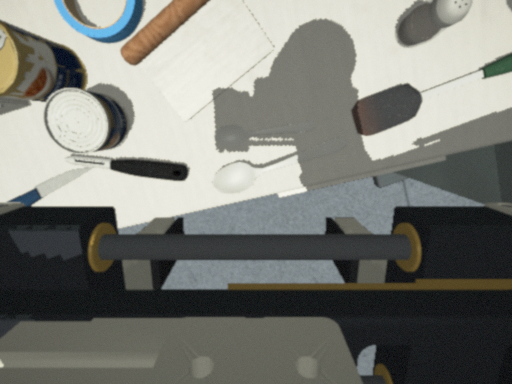

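```bash
ls pics
```

```text
scene0.png
scene0z.png
top0.png
top0z.png
wrist0.png
```

View zooms.

View pics/scene0z.png

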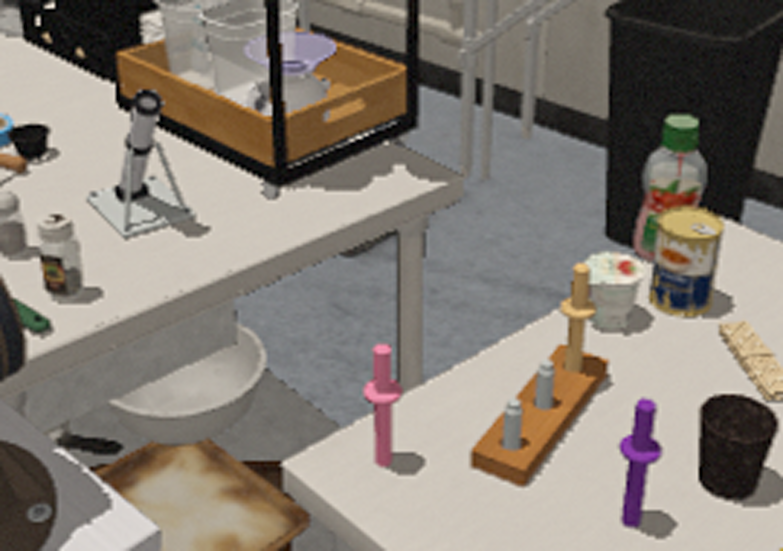

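View pics/top0z.png

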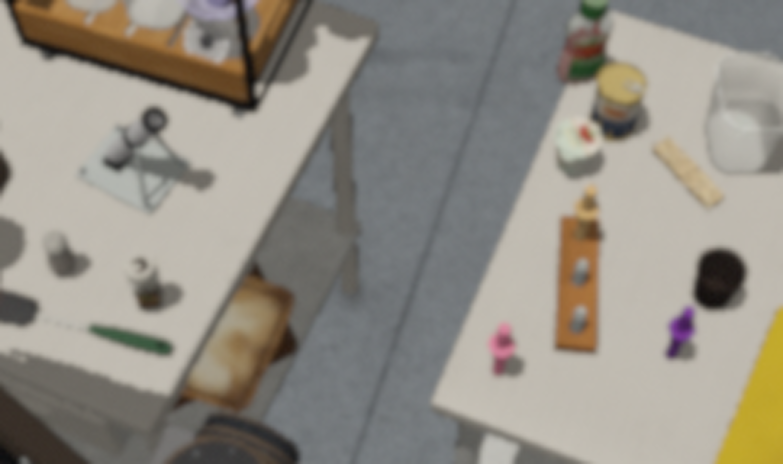

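```bash
python3 - <<'E'
from h import *
s=ctrl.snapshot('scene');t=ctrl.snapshot('top')
for n,a,b in [('neck',(154.7,192.5),(170,169.7)),('floor',(182.5,182.7),(182.1,160.4)),('tubeo',(185.1,185.8),(184.6,161.4))]:
    print(n,tri([ray(s,a),ray(t,b)]).round(3))
for a in [(243.5,317.3),(227.7,321.5),(209.3,325.6)]: print('top hole',onz(t,a,.022).round(4))
for a in [(269.7,316.3),(258.8,326.6),(245.4,335.5)]: print('sc hole',onz(s,a,.022).round(4))
print('jar',onz(s,(221.5,160.3),0).round(3),'mill',onz(t,(225.6,139.8),0).round(3),onz(t,(228.6,167.6),0).round(3),'stand',onz(s,(189.8,187.2),0).round(3),onz(t,(189.3,166.4),0).round(3))
print('tub',onz(s,(227.7,350.3),0).round(3),'pot',onz(s,(283.5,387.9),0).round(3))
# self-test of camera calibration: clock
print(ctrl.get_obs()['clock'])
E
```

```text
neck [0.507 0.31  0.179]
floor [0.508 0.386 0.039]
tubeo [0.512 0.381 0.024]
top hole [ 0.4405 -0.3366  0.022 ]
top hole [ 0.5164 -0.3364  0.022 ]
top hole [ 0.6078 -0.3329  0.022 ]
sc hole [ 0.458  -0.3324  0.022 ]
sc hole [ 0.5194 -0.3237  0.022 ]
sc hole [ 0.5932 -0.3036  0.022 ]
jar [0.307 0.257 0.   ] mill [0.307 0.395 0.   ] [0.329 0.278 0.   ] stand [0.519 0.383 0.   ] [0.507 0.361 0.   ]
tub [ 0.739 -0.264  0.   ] pot [ 0.571 -0.502  0.   ]
2.35
```

```bash
cat >> h.py <<'E'
def move(pos,rpy,obs=None,base=None):
    """rotvec/shift in tool axes from current (or commanded base=(pos,rpy)) pose to target"""
    if base is None:
        o=ctrl.get_obs(); base=(o['tool_pos'],o['orientation'])
    R0=Ro.from_euler('xyz',base[1],degrees=True); R1=Ro.from_euler('xyz',rpy,degrees=True)
    s=R0.inv().apply(np.array(pos)-np.array(base[0])); w=(R0.inv()*R1).as_rotvec()
    print('shift',s.round(4),'turn',w.round(4),'rows>=',max(np.linalg.norm(s)/.05,np.degrees(np.linalg.norm(w))/8.59).__round__(1))
E
python3 - <<'E'
from h import *
import h
s=ctrl.snapshot('scene')
print('pink',onz(s,(280,272),0).round(3),'purple',onz(s,(300,358),0).round(3))
move([.42,.25,.45],[180,0,0],base=([.221,.638,.405],[180,0,-19.13]))
E
```

```text
pink [ 0.355 -0.252  0.   ] purple [ 0.457 -0.476 -0.   ]
shift [ 0.3152  0.3014 -0.045 ] turn [ 0.      0.     -0.3339] rows>= 8.8
```

carry_out(moves="0.0876 0.3152 0.3014 -0.045 0 0 -0.3339;0.0876 0.3152 0.3014 -0.045 0 0 -0.3339;0.0876 0.3152 0.3014 -0.045 0 0 -0.3339;0.0876 0.3152 0.3014 -0.045 0 0 -0.3339;0.0876 0.3152 0.3014 -0.045 0 0 -0.3339;0.0876 0.3152 0.3014 -0.045 0 0 -0.3339;0.0876 0.3152 0.3014 -0.045 0 0 -0.3339;0.0876 0.3152 0.3014 -0.045 0 0 -0.3339;0.0876 0.3152 0.3014 -0.045 0 0 -0.3339;0.0876 0.3152 0.3014 -0.045 0 0 -0.3339;0.0876 0.3152 0.3014 -0.045 0 0 -0.3339;0.0876 0.3152 0.3014 -0.045 0 0 -0.3339")

```text
clock: 3.6
tool_pos: [0.4201, 0.2501, 0.4496]
orientation: [-180.0, 0.0, 0.0]
force: [-0.1, 0.9, 0.0]
opening: 0.0877
```

```bash
python3 - <<'E'
from h import *
p=ctrl.snapshot('wrist'); save(p,'w1'); print(p['R'],p['t'])
o=ctrl.get_obs(); print(o['tool_pos'],o['orientation'],o['joint_pos'].round(1),o['clock'])
print(o['force'],-np.array(p['R']).T@p['t'])
for l in ['neck','tube_floor','stand','tube']: print(l,[(np.round(m['at'],1).tolist(),round(m['confidence'],2)) for m in ctrl.mark_of(p,l)][:3])
np.save('w1.npy',p,allow_pickle=True)
E
```

```text
[[-5.95090470e-04 -9.99999780e-01 -2.94065306e-04]
 [-9.69212602e-01  5.04363108e-04  2.46224851e-01]
 [-2.46224648e-01  4.31537863e-04 -9.69212689e-01]] [0.25195014 0.36534583 0.53528985]
[0.4199468  0.250385   0.44949714] [1.79994396e+02 1.07149832e-02 5.31728128e-02] [ 53.9   1.1 -17.9  -0.  -71.   36.2] 3.65
[ 0.46703805 -0.06977992 -0.3706361 ] [0.48604928 0.25153482 0.42892658]
neck [([112.4, 202.7], 0.84)]
tube_floor [([99.4, 153.5], 0.97)]
stand [([106.0, 183.0], 0.78)]
tube [([98.8, 152.8], 0.83)]
```

View pics/w1.png

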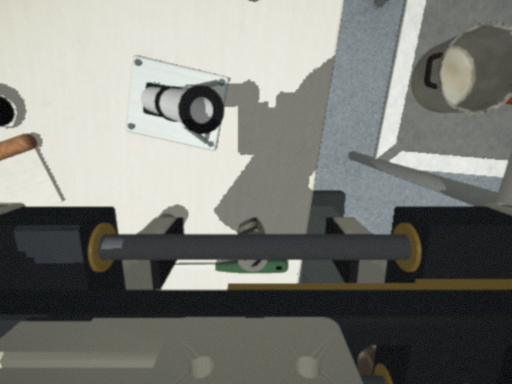

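carry_out(moves="0.0876 0.06 0.1 0 0 0 0;0.0876 0.06 0.1 0 0 0 0;0.0876 0.06 0.1 0 0 0 0;0.0876 0.06 0.1 0 0 0 0")

```text
clock: 4.25
tool_pos: [0.481, 0.1485, 0.4493]
orientation: [180.0, 0.0, -0.1]
force: [-0.1, 0.2, 0.1]
opening: 0.0876
```

```bash
python3 - <<'E'
from h import *
p=ctrl.snapshot('wrist'); save(p,'w2')
o=ctrl.get_obs(); print(o['tool_pos'],o['orientation'],o['clock'])
for l in ['neck','tube_floor','stand','tube']: print(l,[(np.round(m['at'],1).tolist(),round(m['confidence'],2)) for m in ctrl.mark_of(p,l)][:3])
np.save('w2.npy',p,allow_pickle=True)
q=np.load('w1.npy',allow_pickle=True).item()
z=[cv2.resize(x['image'][a:a+130,b:b+130,::-1],None,fx=3,fy=3,interpolation=cv2.INTER_CUBIC) for x,a,b in ((q,40,110),(p,60,20))]
cv2.imwrite('pics/w12.png',np.hstack(z))
move([.46,-.33,.42],[180,0,0])
E
```

```text
[0.48056578 0.14929414 0.44937417] [ 1.79979631e+02  2.64061136e-02 -8.56392609e-02] 4.3
neck [([182.2, 90.3], 0.68)]
tube_floor [([146.7, 83.5], 0.9)]
stand []
tube [([142.4, 83.8], 0.61)]
shift [-0.0206  0.4805  0.0296] turn [-0.0001 -0.      0.0014] rows>= 9.6
```

View pics/w12.png

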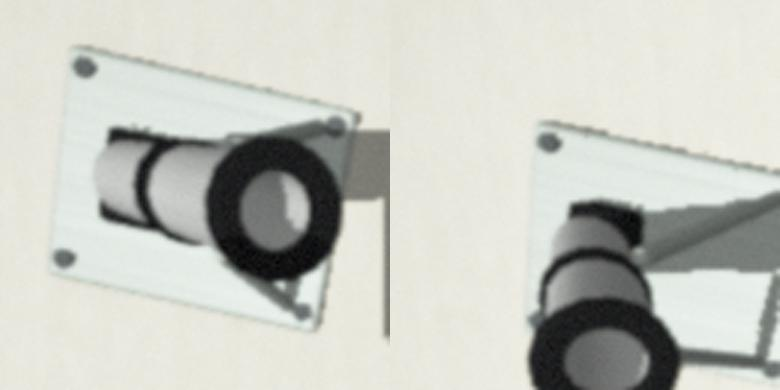

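View pics/w2.png

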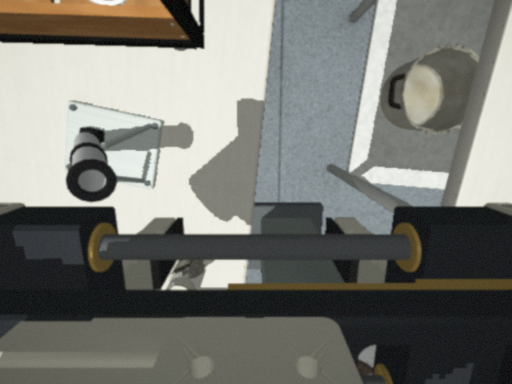

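```bash
cat > fit.py <<'E'
from h import *
from scipy.optimize import least_squares, minimize
P=[np.load(f'w{i}.npy',allow_pickle=True).item() for i in (1,2)]
c=[onz(P[0],(40+r/3-.3,110+q/3-.3),.01) for q,r in ((72,45),(358,115),(315,330),(50,270))]
print(np.round(c,4)); 
print('edges',[np.round(c[(i+1)%4]-c[i],4)[:2].tolist()+[round(np.linalg.norm(c[(i+1)%4]-c[i]),4)] for i in range(4)])
ctr=np.mean(c,0); d=(c[1]-c[0]+c[2]-c[3]); psi=np.degrees(np.arctan2(d[1],d[0])); print('plate ctr',ctr.round(4),'heading of lean',psi)
ms=[]
for p,(cx,cy) in zip(P,((201,109),(91,181))):
    g=p['image'].max(2).astype(np.uint8); m=(g<75).astype(np.uint8)
    n,l,st,ce=cv2.connectedComponentsWithStats(m)
    # component with ring
    ids=[i for i in range(1,n) if st[i,0]<=cx<=st[i,0]+st[i,2] and st[i,1]<=cy<=st[i,1]+st[i,3] and st[i,4]>150 and st[i,4]<3000]
    print([st[i].tolist() for i in ids]); i=max(ids,key=lambda i:st[i,4]); ms.append((l==i).astype(np.uint8))
S=4
def rend(p,X,psi,tilt=32):
    h=np.radians(psi); s,c_=np.sin(np.radians(tilt)),np.cos(np.radians(tilt))
    z=np.array([s*np.cos(h),s*np.sin(h),c_]); x=np.array([-np.sin(h),np.cos(h),0]); y=np.cross(z,x)
    a=np.linspace(0,2*np.pi,60)[:,None]; ci=np.cos(a)*x+np.sin(a)*y
    o=np.array([proj(p,X+q) for q in np.vstack([.02*ci,.02*ci-.008*z])]); i=np.array([proj(p,X+q) for q in .011*ci])
    m=np.zeros((384*S,512*S),np.uint8)
    cv2.fillConvexPoly(m,cv2.convexHull(((o+.5)*S).astype(np.int32)),255); cv2.fillConvexPoly(m,((i+.5)*S).astype(np.int32),0)
    return cv2.resize(m,(512,384),interpolation=cv2.INTER_AREA)/255.
def cost(v):
    e=0
    for p,m in zip(P,ms):
        r=rend(p,v[:3],v[3] if len(v)>3 else psi)
        u=proj(p,v[:3]).astype(int); sl=(slice(u[1]-32,u[1]+32),slice(max(u[0]-32,0),u[0]+32))
        g=p['image'].max(2)[sl]; 
        w=(r[sl]>0.02)|(cv2.dilate(r[sl],np.ones((5,5)))>0.02)
        tgt=np.clip((150-g.astype(float))/110,0,1)   # darkness
        e+=(np.abs(r[sl]-tgt)*w).sum()
    return e
X0=tri([ray(P[0],(112.4-3,202.7-1)),ray(P[1],(182,91))]); print('tri',X0.round(4))
b=minimize(cost,X0,method='Nelder-Mead',options=dict(initial_simplex=X0+np.vstack([np.zeros(3),.006*np.eye(3)]),xatol=1e-4,fatol=.1)); print('neck',b.x.round(4),b.fun)
for p in P: print('proj',proj(p,b.x))
h=np.radians(psi);z=np.array([np.sin(np.radians(32))*np.cos(h),np.sin(np.radians(32))*np.sin(h),np.cos(np.radians(32))])
fl=b.x-.19*z;print('axis',z.round(4),'floor',fl.round(4))
for p,a in zip(P,((99.4,153.5),(146.7,83.5))): print('floor proj',proj(p,fl),'net',a[::-1])
E
python3 fit.py
```

```text
[[0.5792 0.4216 0.01  ]
 [0.5484 0.2878 0.01  ]
 [0.4461 0.3121 0.01  ]
 [0.476  0.444  0.01  ]]
edges [[-0.0308, -0.1338, np.float64(0.1373)], [-0.1024, 0.0243, np.float64(0.1052)], [0.0299, 0.1318, np.float64(0.1352)], [0.1032, -0.0224, np.float64(0.1056)]]
plate ctr [0.5124 0.3664 0.01  ] heading of lean -102.87961213835258
[[179, 85, 45, 50, 1205]]
[[67, 159, 50, 42, 1138]]
tri [0.4965 0.2952 0.1923]
neck [0.4966 0.2964 0.1868] 549.6843137254903
proj [201.77943746 110.04195102]
proj [ 92.82295523 180.2976323 ]
axis [-0.1181 -0.5166  0.848 ] floor [0.519  0.3945 0.0257]
floor proj [152.79666742  98.65651648] net (153.5, 99.4)
floor proj [ 86.80750494 142.79831803] net (83.5, 146.7)
```

carry_out(moves="0.0876 -0.02 0.48 0.03 0 0 0;0.0876 -0.02 0.48 0.03 0 0 0;0.0876 -0.02 0.48 0.03 0 0 0;0.0876 -0.02 0.48 0.03 0 0 0;0.0876 -0.02 0.48 0.03 0 0 0;0.0876 -0.02 0.48 0.03 0 0 0;0.0876 -0.02 0.48 0.03 0 0 0;0.0876 -0.02 0.48 0.03 0 0 0;0.0876 -0.02 0.48 0.03 0 0 0;0.0876 -0.02 0.48 0.03 0 0 0;0.0876 -0.02 0.48 0.03 0 0 0;0.0876 -0.02 0.48 0.03 0 0 0;0.0876 -0.02 0.48 0.03 0 0 0")

```text
clock: 5.8
tool_pos: [0.4606, -0.3292, 0.4198]
orientation: [-180.0, -0.0, 0.1]
force: [0.6, 0.8, -0.2]
opening: 0.0879
```

```bash
python3 - <<'E'
from h import *
p=ctrl.snapshot('wrist'); save(p,'w3')
o=ctrl.get_obs(); print(o['tool_pos'],o['orientation'],o['joint_pos'].round(1),o['clock'])
for l in ['tray_hole0','cartridge_a_mid','muddler_mid','tray']: print(l,[(np.round(m['at'],1).tolist(),round(m['confidence'],2)) for m in ctrl.mark_of(p,l)][:6])
np.save('w3.npy',p,allow_pickle=True)
E
```

```text
[ 0.46062957 -0.32906885  0.41997938] [ 1.79998068e+02 -2.73710963e-02  1.05505376e-01] [-15.7   9.8 -12.   -0.  -68.2 105.8] 5.85
tray_hole0 [([67.1, 240.7], 0.96), ([125.7, 254.2], 0.73), ([178.9, 258.7], 0.58)]
cartridge_a_mid [([184.1, 264.5], 0.52)]
muddler_mid [([181.8, 373.0], 0.87), ([56.2, 234.8], 0.65), ([254.0, 194.5], 0.55), ([181.7, 258.3], 0.37)]
tray [([124.3, 252.2], 0.64)]
```

View pics/w3.png

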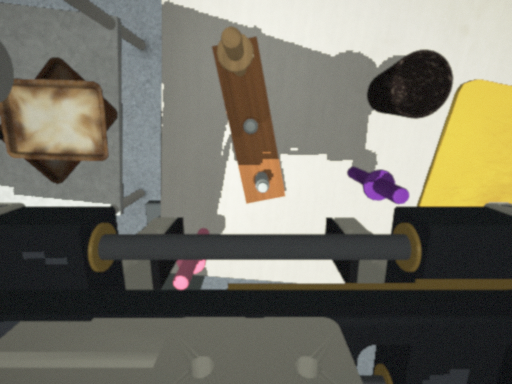

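```bash
python3 - <<'E'
from h import *
p=np.load('w3.npy',allow_pickle=True).item()
i=p['image'][20:220,200:330,::-1]; cv2.imwrite('pics/w3z.png',cv2.resize(i,None,fx=4,fy=4,interpolation=cv2.INTER_CUBIC)[:,:600][100:700] if 0 else cv2.resize(i,None,fx=3,fy=3,interpolation=cv2.INTER_CUBIC))
for n,a in (('h',(67.1,240.7)),('h',(125.7,254.2)),('h',(178.9,258.7)),('TL',(47,213)),('TR',(38,257)),('BR',(193,284)),('BL',(202.5,249))): print(n,onz(p,a,.022).round(4))
for a in ((127,251),(186,262)): print('cart top',onz(p,a,.073).round(4))
print('mud top',onz(p,(36,232),.148).round(4)); print('pink top',onz(p,(283,181),.14).round(4),'purple top',onz(p,(194,401),.14).round(4))
E
```

```text
h [ 0.5959 -0.3103  0.022 ]
h [ 0.5228 -0.3277  0.022 ]
h [ 0.4496 -0.3341  0.022 ]
TL [ 0.6193 -0.2756  0.022 ]
TR [ 0.6296 -0.3311  0.022 ]
BR [ 0.429  -0.3705  0.022 ]
BL [ 0.4148 -0.3202  0.022 ]
cart top [ 0.5219 -0.3239  0.073 ]
cart top [ 0.4511 -0.3373  0.073 ]
mud top [ 0.5967 -0.3091  0.148 ]
pink top [ 0.3594 -0.249   0.14  ] purple top [ 0.4586 -0.4725  0.14  ]
```

View pics/w3z.png

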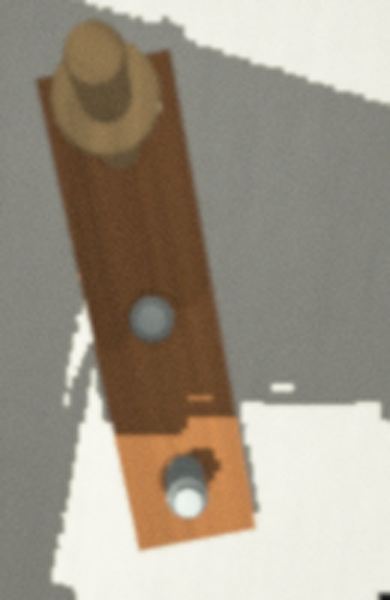

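```bash
python3 - <<'E'
from h import *
move([.450,-.339,.30],[180,0,11.7])
E
```

```text
shift [-0.0106  0.0095  0.1201] turn [ 0.0003 -0.0007 -0.2026] rows>= 2.4
```

carry_out(moves="0.0876 -0.0106 0.0095 0.12 0 0 -0.2026;0.0876 -0.0106 0.0095 0.12 0 0 -0.2026;0.0876 -0.0106 0.0095 0.12 0 0 -0.2026;0.0876 -0.0106 0.0095 0.12 0 0 -0.2026")

```text
clock: 6.45
tool_pos: [0.4485, -0.3391, 0.2965]
orientation: [-179.8, 0.3, 11.6]
force: [0.5, 0.3, 0.1]
opening: 0.0876
```

```bash
python3 - <<'E'
from h import *
p=ctrl.snapshot('wrist'); save(p,'w4')
o=ctrl.get_obs(); print(o['tool_pos'],o['orientation'],o['clock'])
print('expected top',proj(p,[.45,-.339,.073]),'mid',proj(p,[.5232,-.3244,.073]),'mudtop',proj(p,[.5966,-.3092,.148]))
np.save('w4.npy',p,allow_pickle=True)
E
```

```text
[ 0.44962481 -0.33953199  0.29900813] [-1.79942475e+02  1.27550416e-01  1.16314060e+01] 6.5
expected top [257.28987228 206.72916641] mid [258.09525926 106.79931363] mudtop [ 260.339428  -112.1433272]
```

View pics/w4.png

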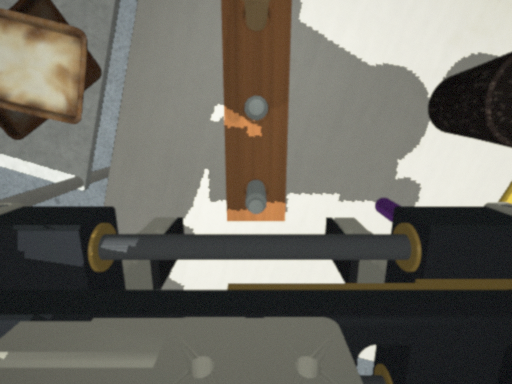

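carry_out(moves="0.0876 0.0015 -0.001 0.04 0 0 0;0.0876 0.0015 -0.001 0.07 0 0 0;0.0876 0.0015 -0.001 0.088 0 0 0;0.0876 0.0015 -0.001 0.088 0 0 0;0.0876 0.0015 -0.001 0.088 0 0 0;0.005 0.0015 -0.001 0.088 0 0 0;0.005 0.0015 -0.001 0.088 0 0 0;0.005 0.0015 -0.001 0.088 0 0 0;0.005 0.0015 -0.001 0.088 0 0 0;0.005 0.0015 -0.001 0.088 0 0 0;0.005 0.0015 -0.001 0.088 0 0 0;0.005 0.0015 -0.001 0.088 0 0 0")

```text
clock: 7.7
tool_pos: [0.4509, -0.3386, 0.2116]
orientation: [-180.0, 0.0, 11.6]
force: [-0.1, 0.6, -0.1]
opening: 0.0371
```

```bash
python3 - <<'E'
from h import *
o=ctrl.get_obs(); print(o['tool_pos'],o['orientation'],o['clock'],o['opening'],o['force'])
E
```

```text
[ 0.45091172 -0.33855699  0.21163079] [-1.79997148e+02  6.90119491e-03  1.16127959e+01] 7.7 0.03709001412426335 [-0.13449884  0.60684339 -0.12048944]
```

carry_out(moves="0.005 0 0 0 0 0 0;0.005 0 0 0 0 0 0;0.005 0 0 0 0 0 0;0.005 0 0 0 0 0 0;0.005 0 0 0 0 0 0")

```text
clock: 8.2
tool_pos: [0.4509, -0.3385, 0.2116]
orientation: [-180.0, 0.0, 11.6]
force: [-0.0, 0.8, -0.4]
opening: 0.0177
```

```bash
cat >> h.py <<'E'
A=np.array([-.1181,-.5166,.848]); NECK=np.array([.4966,.2964,.1868]); TR=[-148,0,-12.9]
E
python3 - <<'E'
from h import *
print(NECK+A*.234)
move(NECK+A*.234,TR)
E
```

```text
[0.4689646 0.1755156 0.385232 ]
shift [ 0.1211 -0.4999 -0.1736] turn [0.5498 0.1196 0.4165] rows>= 10.9
```

carry_out(moves="0.005 0 0 -0.05 0 0 0;0.005 0 0 -0.1 0 0 0;0.005 0.01 -0.05 -0.14 0 0 0;0.005 0.1211 -0.4999 -0.1736 0.5498 0.1196 0.4165;0.005 0.1211 -0.4999 -0.1736 0.5498 0.1196 0.4165;0.005 0.1211 -0.4999 -0.1736 0.5498 0.1196 0.4165;0.005 0.1211 -0.4999 -0.1736 0.5498 0.1196 0.4165;0.005 0.1211 -0.4999 -0.1736 0.5498 0.1196 0.4165;0.005 0.1211 -0.4999 -0.1736 0.5498 0.1196 0.4165;0.005 0.1211 -0.4999 -0.1736 0.5498 0.1196 0.4165;0.005 0.1211 -0.4999 -0.1736 0.5498 0.1196 0.4165;0.005 0.1211 -0.4999 -0.1736 0.5498 0.1196 0.4165;0.005 0.1211 -0.4999 -0.1736 0.5498 0.1196 0.4165;0.005 0.1211 -0.4999 -0.1736 0.5498 0.1196 0.4165;0.005 0.1211 -0.4999 -0.1736 0.5498 0.1196 0.4165;0.005 0.1211 -0.4999 -0.1736 0.5498 0.1196 0.4165;0.005 0.1211 -0.4999 -0.1736 0.5498 0.1196 0.4165")

```text
clock: 9.9
tool_pos: [0.469, 0.1745, 0.3851]
orientation: [-148.0, 0.0, -13.0]
force: [0.3, 0.3, -0.3]
opening: 0.0173
```

```bash
python3 - <<'E'
from h import *
p=ctrl.snapshot('wrist'); save(p,'w5'); np.save('w5.npy',p,allow_pickle=True)
s=ctrl.snapshot('scene'); np.save('s5.npy',s,allow_pickle=True)
o=ctrl.get_obs(); print(o['tool_pos'],o['orientation'],o['joint_pos'].round(1),o['clock'],o['opening'])
cv2.imwrite('pics/s5.png',cv2.resize(s['image'][110:210,130:260,::-1],None,fx=5,fy=5,interpolation=cv2.INTER_CUBIC))
print('neck proj',proj(p,NECK),[ (m['at'],m['confidence']) for m in ctrl.mark_of(p,'neck')])
E
```

```text
[0.46912187 0.1745825  0.38522518] [-1.48006700e+02 -7.45909237e-03 -1.29893889e+01] [ 30.8   1.4 -18.3 -29.5 -50.8  61.2] 10.0 0.017399510536187986
neck proj [254.19777483 206.11465326] [([205.5, 251.5], 0.63)]
```

View pics/w5.png

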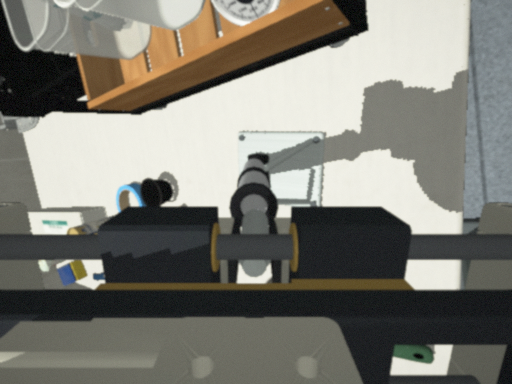

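View pics/s5.png

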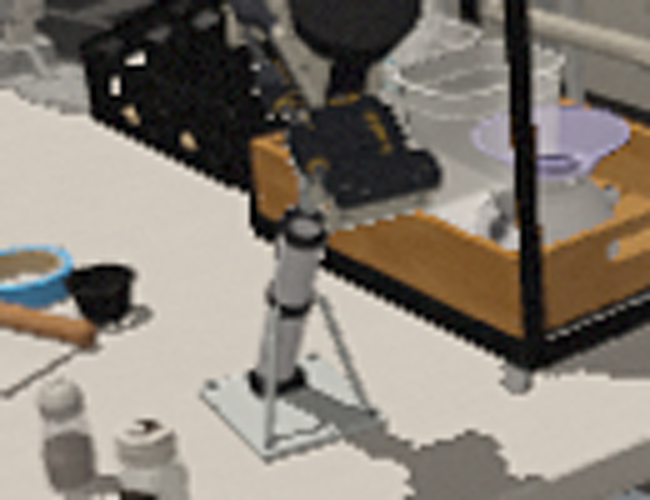

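```bash
python3 - <<'E'
from h import *
p=np.load('w5.npy',allow_pickle=True).item();s=np.load('s5.npy',allow_pickle=True).item()
x=np.array([-A[1],A[0],0]);x/=np.linalg.norm(x);y=np.cross(A,x)
def ov(p,r0,r1,c0,c1,f,circs):
    im=cv2.resize(p['image'][r0:r1,c0:c1,::-1],None,fx=f,fy=f,interpolation=cv2.INTER_CUBIC)
    for c,r,col in circs:
        pts=[((proj(p,c+r*(np.cos(a)*x+np.sin(a)*y))-[c0,r0]+.5)*f) for a in np.linspace(0,2*np.pi,40)]
        cv2.polylines(im,[np.int32(pts)],True,col,1)
    return im
c=[(NECK,.02,(0,0,255)),(NECK,.011,(0,255,0)),(NECK-.19*A,.0165,(255,0,0))]
foot=NECK+.03*A
cc=c+[(foot,.009,(255,0,255)),(foot+.065*A,.006,(255,255,0))]
cv2.imwrite('pics/w5z.png',ov(p,140,290,200,310,5,cc)[:600]); cv2.imwrite('pics/s5z.png',ov(s,130,210,170,240,8,cc)[:600])
E
```

```text
(no output)
```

View pics/w5z.png

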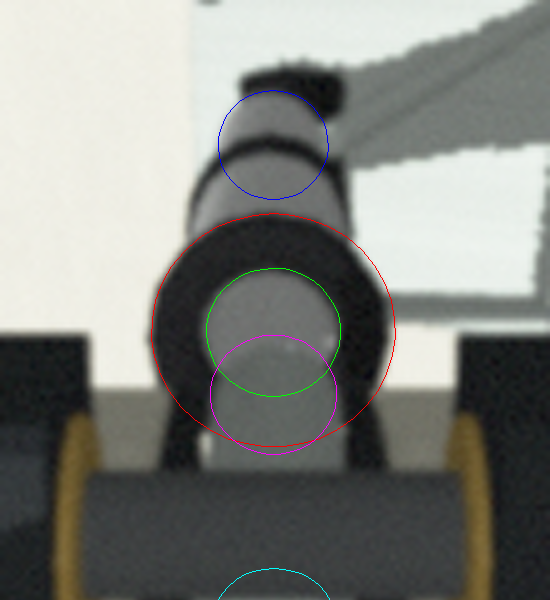

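View pics/s5z.png

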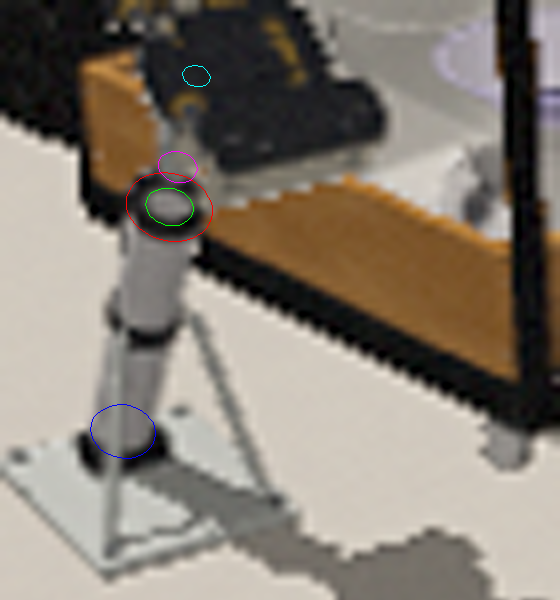

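```bash
cat > fit2.py <<'E'
from h import *
from scipy.ndimage import map_coordinates, gaussian_filter
from scipy.optimize import least_squares
import sys
V={n:np.load(n+'.npy',allow_pickle=True).item() for n in ('w1','w2','w5','s5')}
G={n:gaussian_filter(V[n]['image'].astype(float).mean(2),.6) for n in V}
def frame(h,tilt=32):
    h=np.radians(h);t=np.radians(tilt);z=np.array([np.sin(t)*np.cos(h),np.sin(t)*np.sin(h),np.cos(t)]);x=np.array([-np.sin(h),np.cos(h),0]);return z,x,np.cross(z,x)
def edges(n,X,h,win):
    p=V[n];z,x,y=frame(h);out=[]
    c=np.array(p['R']).T@(-np.array(p['t']))
    for r,back in ((.020,0),(.011,0),):
        for a in np.linspace(0,2*np.pi,72,endpoint=False):
            d=np.cos(a)*x+np.sin(a)*y; Q=X+r*d
            # skip outer rim where side wall visible (edge is black on black)
            if r>.015 and d@(c-Q)>0.002: continue
            if r<.015 and d@(c-Q)>0: pass
            u=proj(p,Q);v=proj(p,Q+.001*d)-u;v/=np.linalg.norm(v)
            s=np.arange(-win,win+.01,.25);pr=map_coordinates(G[n],[u[1]+s*v[1],u[0]+s*v[0]],order=1)
            g=np.gradient(pr,.25)*(1 if r>.015 else -1)   # outward brighter (outer), inward brighter(inner)
            k=g.argmax()
            if g[k]<(12 if n[0]=='w' else 8) or k in (0,len(s)-1): continue
            out.append((r,a,u+s[k]*v,v))
    return out
def fit(names,X,h,iters=12,verbose=0):
    for it in range(iters):
        win=5 if it<4 else 2.5
        E={n:edges(n,X,h,win if n[0]=='w' else win*.6) for n in names}
        def res(q):
            z,x,y=frame(h);o=[]
            for n in names:
                for r,a,m,v in E[n]: o.append((proj(V[n],q+r*(np.cos(a)*x+np.sin(a)*y))-m)@v)
            return np.array(o)
        s=least_squares(res,X,loss='soft_l1',f_scale=.5);X=s.x
    r=res(X);return X,len(r),np.sqrt((r**2).mean())
if __name__=='__main__':
    h=-102.9
    for nm in (['w1','w2'],['w5'],['w1','w5'],['w1','w2','w5'],['w1','w2','w5','s5'],['w1','s5']):
        print(nm,*[np.round(k,4) for k in fit(nm,NECK.copy(),h)])
E
python3 fit2.py
```

```text
['w1', 'w2'] [0.4967 0.2965 0.1877] 225 0.5473
['w5'] [0.496  0.2983 0.1852] 75 0.3453
['w1', 'w5'] [0.4966 0.2963 0.1879] 185 0.5612
['w1', 'w2', 'w5'] [0.4966 0.2966 0.1876] 300 0.5024
['w1', 'w2', 'w5', 's5'] [0.4966 0.2966 0.1876] 402 0.5177
['w1', 's5'] [0.4967 0.2965 0.1866] 209 0.5957
```

carry_out(moves="0.005 0 -0.0012 0.01 0 0 0;0.005 0 -0.0012 0.02 0 0 0;0.005 0 -0.0012 0.025 0 0 0;0.005 0 -0.0012 0.029 0 0 0;0.005 0 -0.0012 0.032 0 0 0;0.005 0 -0.0012 0.035 0 0 0;0.005 0 -0.0012 0.038 0 0 0;0.005 0 -0.0012 0.038 0 0 0")

```text
clock: 10.85
tool_pos: [0.4736, 0.1962, 0.3534]
orientation: [-148.0, 0.0, -12.9]
force: [0.4, 0.3, -1.5]
opening: 0.0171
```

```bash
python3 - <<'E'
from h import *
p=ctrl.snapshot('wrist'); np.save('w6.npy',p,allow_pickle=True)
o=ctrl.get_obs(); print(o['tool_pos'],o['orientation'],o['clock'],o['force'])
n=np.array([.4966,.2966,.1876]); d=o['tool_pos']-n; print('along',d@A,'lat',d-A*(d@A))
cv2.imwrite('pics/w6z.png',cv2.resize(p['image'][140:260,200:310,::-1],None,fx=5,fy=5,interpolation=cv2.INTER_CUBIC))
E
```

```text
[0.47362419 0.19615035 0.35353626] [-1.48012923e+02  5.23980330e-04 -1.28951994e+01] 10.9 [ 0.35097498 -0.48069517 -1.07690798]
along 0.19531968403318845 lat [9.14421795e-05 4.52497343e-04 3.05170497e-04]
```

View pics/w6z.png

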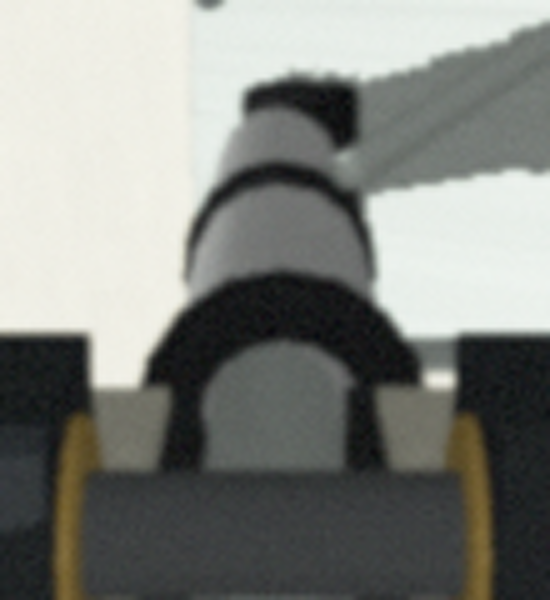

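carry_out(moves="0.005 0 0 0.004 0 0 0;0.005 0 0 0.008 0 0 0;0.005 0 0 0.009 0 0 0;0.045 0 0 0.009 0 0 0;0.045 0 0 0.009 0 0 0;0.045 0 0 0.009 0 0 0;0.045 0 0 0.009 0 0 0;0.045 0 0 0.009 0 0 0;0.045 0 0 -0.03 0 0 0;0.045 0 0 -0.07 0 0 0;0.045 0 0 -0.07 0 0 0")

```text
clock: 12.0
tool_pos: [0.466, 0.1587, 0.4182]
orientation: [-147.8, -0.4, -12.9]
force: [-0.1, 0.8, -0.3]
opening: 0.0449
```

```bash
python3 - <<'E'
from h import *
p=ctrl.snapshot('wrist'); save(p,'w7'); np.save('w7.npy',p,allow_pickle=True)
o=ctrl.get_obs(); print(o['tool_pos'],o['orientation'],o['clock'],o['force'],o['opening'])
cv2.imwrite('pics/w7z.png',cv2.resize(p['image'][120:280,180:330,::-1],None,fx=4,fy=4,interpolation=cv2.INTER_CUBIC)[:600])
E
```

```text
[0.46561047 0.15925595 0.41589679] [-147.81673531   -0.25802     -12.95188081] 12.05 [-1.27962336  0.54863948 -1.07775345] 0.04474418141274724
```

View pics/w7z.png

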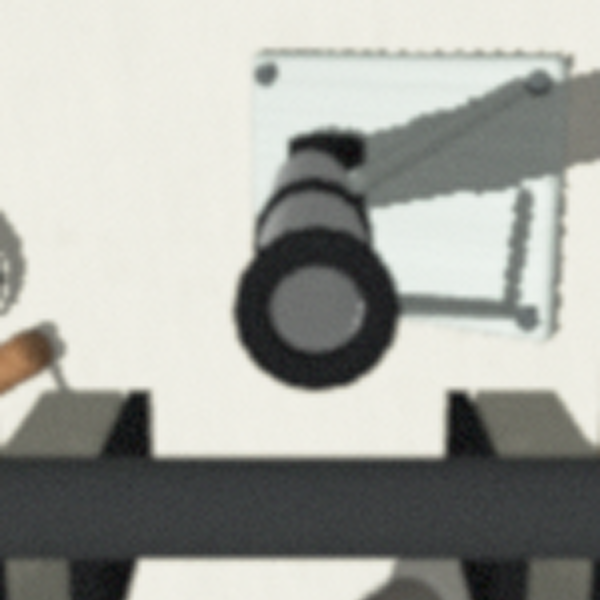

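```bash
python3 - <<'E'
from h import *
# commanded pose: last measured close to; use commanded estimate
base=(np.array([.4966,.2966,.1876])+A*(.19532-.009-.0+.079)+np.array([.0001,.0004,.0003]),TR)
print(base[0]); 
move([.5235,-.323,.30],[180,0,11.7])
E
```

```text
[0.46536571 0.15993569 0.41289136]
shift [ 0.164   0.4489 -0.1447] turn [-0.552  -0.1251 -0.4176] rows>= 10.0
```

```bash
python3 - <<'E'
from h import *
base=(np.array([.4966,.2966,.1876])+A*(.19532+.07),TR)
move([.5235,-.323,.30],[180,0,11.7],base=base)
E
```

```text
shift [ 0.1645  0.4475 -0.1469] turn [-0.5498 -0.1199 -0.4181] rows>= 10.0
```

carry_out(moves="0.045 0.1645 0.4475 -0.1469 -0.5498 -0.1199 -0.4181;0.045 0.1645 0.4475 -0.1469 -0.5498 -0.1199 -0.4181;0.045 0.1645 0.4475 -0.1469 -0.5498 -0.1199 -0.4181;0.045 0.1645 0.4475 -0.1469 -0.5498 -0.1199 -0.4181;0.045 0.1645 0.4475 -0.1469 -0.5498 -0.1199 -0.4181;0.045 0.1645 0.4475 -0.1469 -0.5498 -0.1199 -0.4181;0.045 0.1645 0.4475 -0.1469 -0.5498 -0.1199 -0.4181;0.045 0.1645 0.4475 -0.1469 -0.5498 -0.1199 -0.4181;0.045 0.1645 0.4475 -0.1469 -0.5498 -0.1199 -0.4181;0.045 0.1645 0.4475 -0.1469 -0.5498 -0.1199 -0.4181;0.045 0.1645 0.4475 -0.1469 -0.5498 -0.1199 -0.4181;0.045 0.1645 0.4475 -0.1469 -0.5498 -0.1199 -0.4181;0.045 0.1645 0.4475 -0.1469 -0.5498 -0.1199 -0.4181;0.045 0.1645 0.4475 -0.1469 -0.5498 -0.1199 -0.4181")

```text
clock: 13.45
tool_pos: [0.5238, -0.3214, 0.3009]
orientation: [180.0, -0.0, 11.8]
force: [-0.1, -0.2, 0.7]
opening: 0.0449
```

```bash
python3 - <<'E'
from h import *
p=ctrl.snapshot('wrist'); save(p,'w8'); np.save('w8.npy',p,allow_pickle=True)
o=ctrl.get_obs(); print(o['tool_pos'],o['orientation'],o['clock'],o['force'],o['opening'])
print('exp top',proj(p,[.5235,-.323,.073]))
E
```

```text
[ 0.52393253 -0.32131472  0.30109381] [ 1.79978447e+02 -5.34221393e-02  1.18103259e+01] 13.5 [0.1406821  0.2704253  0.75008471] 0.044900839832243314
exp top [257.81268161 209.27315985]
```

View pics/w8.png

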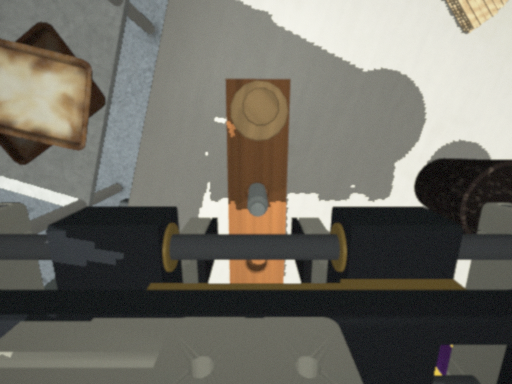

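carry_out(moves="0.045 0.001 0.0017 0.04 0 0 0;0.045 0.001 0.0017 0.07 0 0 0;0.045 0.001 0.0017 0.089 0 0 0;0.045 0.001 0.0017 0.089 0 0 0;0.005 0.001 0.0017 0.089 0 0 0;0.005 0.001 0.0017 0.089 0 0 0;0.005 0.001 0.0017 0.089 0 0 0;0.005 0.001 0.0017 0.089 0 0 0;0.005 0.001 0.0017 0.089 0 0 0;0.005 0.001 0.0017 0.089 0 0 0")

```text
clock: 14.5
tool_pos: [0.5254, -0.3241, 0.2126]
orientation: [179.9, -0.1, 11.7]
force: [-0.8, 1.3, 6.0]
opening: 0.017
```

```bash
python3 - <<'E'
from h import *
o=ctrl.get_obs(); print(o['tool_pos'],o['orientation'],o['clock'],o['force'],o['opening'])
move(np.array([.4966,.2966,.1876])+A*(o['tool_pos'][2]-.008+.025),TR)
p=np.load('w8.npy',allow_pickle=True).item()
print('muddler top',onz(p,(103,261),.148), 'exp hole', np.array([.5235,-.323])+.075*np.array([.979,.203]))
E
```

```text
[ 0.52535761 -0.32414701  0.21257257] [ 1.79942964e+02 -8.54683874e-02  1.17184792e+01] 14.5 [-0.83825383  1.289792    5.96389047] 0.016970537590241377
shift [ 0.0475 -0.5029 -0.1701] turn [0.5505 0.1183 0.4189] rows>= 10.7
muddler top [ 0.59791693 -0.30779087  0.148     ] exp hole [ 0.596925 -0.307775]
```

carry_out(moves="0.005 0 0 -0.04 0 0 0;0.005 0 0 -0.09 0 0 0;0.005 0 -0.03 -0.13 0 0 0;0.005 0.0475 -0.5029 -0.1701 0.5505 0.1183 0.4189;0.005 0.0475 -0.5029 -0.1701 0.5505 0.1183 0.4189;0.005 0.0475 -0.5029 -0.1701 0.5505 0.1183 0.4189;0.005 0.0475 -0.5029 -0.1701 0.5505 0.1183 0.4189;0.005 0.0475 -0.5029 -0.1701 0.5505 0.1183 0.4189;0.005 0.0475 -0.5029 -0.1701 0.5505 0.1183 0.4189;0.005 0.0475 -0.5029 -0.1701 0.5505 0.1183 0.4189;0.005 0.0475 -0.5029 -0.1701 0.5505 0.1183 0.4189;0.005 0.0475 -0.5029 -0.1701 0.5505 0.1183 0.4189;0.005 0.0475 -0.5029 -0.1701 0.5505 0.1183 0.4189;0.005 0.0475 -0.5029 -0.1701 0.5505 0.1183 0.4189;0.005 0.0475 -0.5029 -0.1701 0.5505 0.1183 0.4189;0.005 0.0475 -0.5029 -0.1701 0.5505 0.1183 0.4189;0.005 0.0475 -0.5029 -0.1701 0.5505 0.1183 0.4189")

```text
clock: 16.2
tool_pos: [0.4697, 0.1771, 0.3814]
orientation: [-148.0, 0.1, -13.0]
force: [-0.4, 0.9, -0.4]
opening: 0.0167
```

```bash
python3 - <<'E'
from h import *
p=ctrl.snapshot('wrist'); np.save('w9.npy',p,allow_pickle=True)
o=ctrl.get_obs(); print(o['tool_pos'],o['orientation'],o['clock'],o['force'],o['opening'])
n=np.array([.4966,.2966,.1876]); d=o['tool_pos']-n; l=d-A*(d@A);print('along',d@A,'lat',l,'in tool',Ro.from_euler('xyz',o['orientation'],degrees=True).inv().apply(-l))
x=np.array([-A[1],A[0],0]);x/=np.linalg.norm(x);y=np.cross(A,x)
f=5;r0,c0=140,200
im=cv2.resize(p['image'][r0:r0+120,c0:c0+110,::-1],None,fx=f,fy=f,interpolation=cv2.INTER_CUBIC)
a=Ro.from_euler('xyz',o['orientation'],degrees=True)
foot=o['tool_pos']+a.apply([0,0,.204])
for c,r,col in ((n,.02,(0,0,255)),(n,.011,(0,255,0)),(foot,.009,(255,0,255))):
    cv2.polylines(im,[np.int32([(proj(p,c+r*(np.cos(t)*x+np.sin(t)*y))-[c0,r0]+.5)*f for t in np.linspace(0,6.28,40)])],True,col,1)
cv2.imwrite('pics/w9z.png',im)
E
```

```text
[0.46970647 0.17708035 0.38144031] [-1.48000221e+02  1.08345935e-01 -1.30089732e+01] 16.25 [-0.49022292  0.25280194 -0.02468886] 0.017363150722563794
along 0.22929656388340652 lat [ 0.00018639 -0.00106505 -0.00060317] in tool [-4.22493779e-04 -1.16366099e-03  1.68220807e-05]
```

View pics/w9z.png

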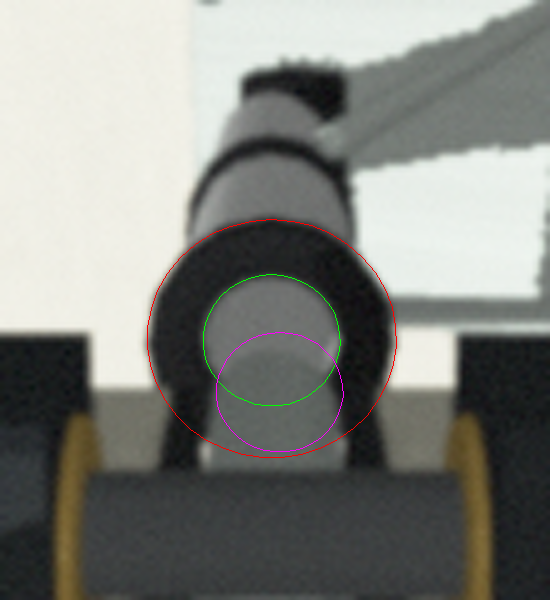

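carry_out(moves="0.005 0.0018 -0.0012 0.01 0 0 0;0.005 0.0018 -0.0012 0.018 0 0 0;0.005 0.0018 -0.0012 0.022 0 0 0;0.005 0.0018 -0.0012 0.025 0 0 0;0.005 0.0018 -0.0012 0.028 0 0 0;0.005 0.0018 -0.0012 0.031 0 0 0;0.005 0.0018 -0.0012 0.034 0 0 0;0.005 0.0018 -0.0012 0.034 0 0 0")

```text
clock: 17.05
tool_pos: [0.4754, 0.1963, 0.3531]
orientation: [-148.0, 0.1, -12.9]
force: [1.3, -0.4, -1.6]
opening: 0.0171
```

```bash
python3 - <<'E'
from h import *
p=ctrl.snapshot('wrist')
o=ctrl.get_obs(); print(o['tool_pos'],o['orientation'],o['clock'],o['force'],o['opening'])
n=np.array([.4966,.2966,.1876]); d=o['tool_pos']-n; l=d-A*(d@A);print('along',d@A,'in tool',Ro.from_euler('xyz',o['orientation'],degrees=True).inv().apply(-l))
cv2.imwrite('pics/w10z.png',cv2.resize(p['image'][140:260,200:310,::-1],None,fx=5,fy=5,interpolation=cv2.INTER_CUBIC))
E
```

```text
[0.47544736 0.1962752  0.35321215] [-1.47993973e+02  9.94987876e-02 -1.29150563e+01] 17.1 [ 1.56283123 -0.31097013 -2.79782518] 0.017388641085488665
along 0.1947650216509408 in tool [-1.73654533e-03  8.31683345e-04  1.60728827e-05]
```

View pics/w10z.png

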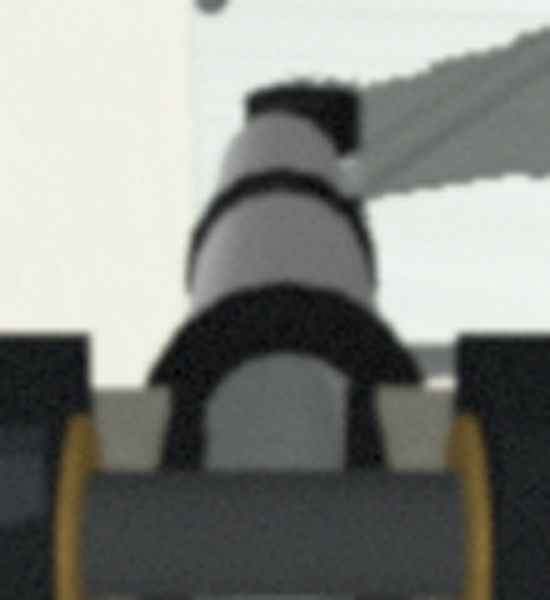

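carry_out(moves="0.005 0 0 0.004 0 0 0;0.005 0 0 0.008 0 0 0;0.005 0 0 0.009 0 0 0;0.045 0 0 0.009 0 0 0;0.045 0 0 0.009 0 0 0;0.045 0 0 0.009 0 0 0;0.045 0 0 0.009 0 0 0;0.045 0 0 0.009 0 0 0;0.045 0 0 -0.03 0 0 0;0.045 0 0 -0.07 0 0 0;0.045 0 0 -0.07 0 0 0;0.045 0 0 -0.07 0 0 0")

```text
clock: 18.3
tool_pos: [0.4671, 0.1597, 0.4139]
orientation: [-147.9, -0.0, -13.0]
force: [-0.4, -0.6, -0.6]
opening: 0.0447
```

```bash
python3 - <<'E'
from h import *
p=ctrl.snapshot('wrist'); save(p,'w11')
o=ctrl.get_obs(); print(o['tool_pos'],o['orientation'],o['clock'],o['force'],o['opening'])
cv2.imwrite('pics/w11z.png',cv2.resize(p['image'][120:270,180:330,::-1],None,fx=4,fy=4,interpolation=cv2.INTER_CUBIC))
move([.598,-.3078,.40],[180,0,11.7])
E
```

```text
[0.46697618 0.15989692 0.4127803 ] [-1.47946832e+02  9.00684579e-02 -1.29411375e+01] 18.35 [ 0.03481289 -0.15437049  0.28578232] 0.044982465491772546
shift [ 0.2325  0.3681 -0.2158] turn [-0.551  -0.1188 -0.4192] rows>= 9.7
```

View pics/w11z.png

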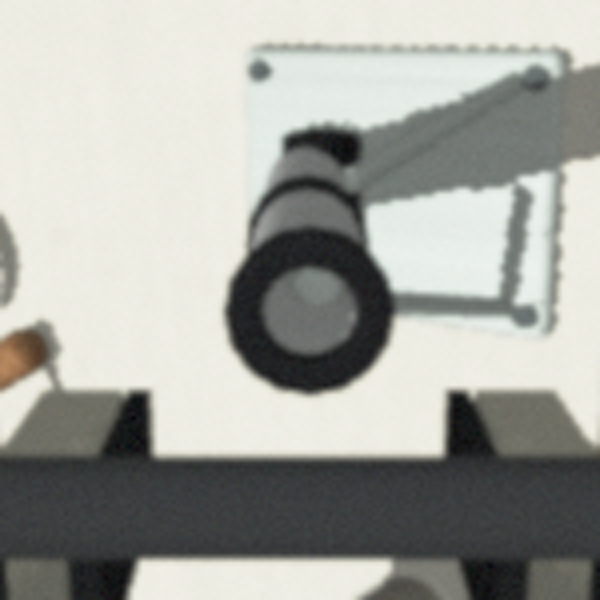

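carry_out(moves="0.045 0.2325 0.3681 -0.2158 -0.551 -0.1188 -0.4192;0.045 0.2325 0.3681 -0.2158 -0.551 -0.1188 -0.4192;0.045 0.2325 0.3681 -0.2158 -0.551 -0.1188 -0.4192;0.045 0.2325 0.3681 -0.2158 -0.551 -0.1188 -0.4192;0.045 0.2325 0.3681 -0.2158 -0.551 -0.1188 -0.4192;0.045 0.2325 0.3681 -0.2158 -0.551 -0.1188 -0.4192;0.045 0.2325 0.3681 -0.2158 -0.551 -0.1188 -0.4192;0.045 0.2325 0.3681 -0.2158 -0.551 -0.1188 -0.4192;0.045 0.2325 0.3681 -0.2158 -0.551 -0.1188 -0.4192;0.045 0.2325 0.3681 -0.2158 -0.551 -0.1188 -0.4192;0.045 0.2325 0.3681 -0.2158 -0.551 -0.1188 -0.4192;0.045 0.2325 0.3681 -0.2158 -0.551 -0.1188 -0.4192;0.045 0.2325 0.3681 -0.2158 -0.551 -0.1188 -0.4192;0.045 0.2325 0.3681 -0.2158 -0.551 -0.1188 -0.4192")

```text
clock: 19.75
tool_pos: [0.5986, -0.3064, 0.4002]
orientation: [180.0, 0.0, 11.8]
force: [0.2, -0.4, 0.1]
opening: 0.0452
```

```bash
python3 - <<'E'
from h import *
p=ctrl.snapshot('wrist'); save(p,'w12'); np.save('w12.npy',p,allow_pickle=True)
o=ctrl.get_obs(); print(o['tool_pos'],o['orientation'],o['clock'],o['force'],o['opening'])
print('exp top',proj(p,[.598,-.3078,.148]),'guard',proj(p,[.598,-.3078,.1]))
cv2.imwrite('pics/w12z.png',cv2.resize(p['image'][130:260,180:330,::-1],None,fx=4,fy=4,interpolation=cv2.INTER_CUBIC))
E
```

```text
[ 0.59855785 -0.30639971  0.40043695] [1.79971514e+02 2.97675799e-03 1.18235347e+01] 19.8 [-0.39756323  0.25555603  0.45027127] 0.045293180899285565
exp top [257.12826402 200.70437027] guard [256.65144386 188.06682582]
```

View pics/w12z.png

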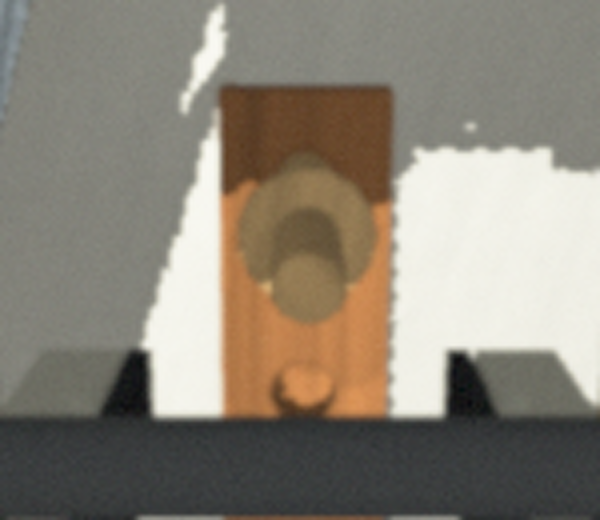

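carry_out(moves="0.045 -0.0009 0.0013 0.04 0 0 0;0.045 -0.0009 0.0013 0.08 0 0 0;0.045 -0.0009 0.0013 0.105 0 0 0;0.045 -0.0009 0.0013 0.115 0 0 0;0.045 -0.0009 0.0013 0.12 0 0 0;0.045 -0.0009 0.0013 0.12 0 0 0;0.045 -0.0009 0.0013 0.12 0 0 0")

```text
clock: 20.5
tool_pos: [0.5984, -0.3091, 0.2819]
orientation: [179.9, -0.1, 11.8]
force: [0.1, -0.1, 0.3]
opening: 0.0453
```

```bash
python3 - <<'E'
from h import *
o=ctrl.get_obs(); print(o['tool_pos'],o['orientation'],o['clock'],o['force'],o['opening'])
E
```

```text
[ 0.5984495  -0.30913823  0.28192849] [ 1.79896923e+02 -1.05204053e-01  1.17607673e+01] 20.5 [ 0.08138699 -0.05494086  0.33260806] 0.04530800597759847
```

carry_out(moves="0.045 -0.0008 -0.0012 0.001 0 0 0;0.005 -0.0008 -0.0012 0.001 0 0 0;0.005 -0.0008 -0.0012 0.001 0 0 0;0.005 -0.0008 -0.0012 0.001 0 0 0;0.005 -0.0008 -0.0012 0.001 0 0 0;0.005 -0.0008 -0.0012 0.001 0 0 0;0.005 -0.0008 -0.0012 0.001 0 0 0;0.005 -0.0008 -0.0012 0.001 0 0 0")

```text
clock: 21.3
tool_pos: [0.5968, -0.3082, 0.2792]
orientation: [180.0, 0.0, 11.7]
force: [-0.2, 0.7, 0.4]
opening: 0.0174
```

```bash
python3 - <<'E'
from h import *
o=ctrl.get_obs(); print(o['tool_pos'],o['orientation'],o['clock'],o['force'],o['opening'])
# foot dist from TCP = z-.008 ; preinsert 20 mm above mouth
n=np.array([.4966,.2966,.1876]);L=o['tool_pos'][2]-.008
print(L,n+A*(L+.025)); move(n+A*(L+.025),TR)
E
```

```text
[ 0.59683843 -0.30817814  0.27924803] [1.79966647e+02 1.89886941e-02 1.17325451e+01] 21.3 [-0.24175748  0.70382226  0.41736961] 0.017371503031773837
0.2712480270706212 [0.46161311 0.14355827 0.43881833]
shift [-0.0406 -0.4697 -0.1598] turn [0.5504 0.1202 0.4186] rows>= 10.0
```

carry_out(moves="0.005 0 0 -0.04 0 0 0;0.005 0 0 -0.09 0 0 0;0.005 0 0 -0.13 0 0 0;0.005 -0.01 -0.05 -0.16 0 0 0;0.005 -0.0406 -0.4697 -0.1598 0.5504 0.1202 0.4186;0.005 -0.0406 -0.4697 -0.1598 0.5504 0.1202 0.4186;0.005 -0.0406 -0.4697 -0.1598 0.5504 0.1202 0.4186;0.005 -0.0406 -0.4697 -0.1598 0.5504 0.1202 0.4186;0.005 -0.0406 -0.4697 -0.1598 0.5504 0.1202 0.4186;0.005 -0.0406 -0.4697 -0.1598 0.5504 0.1202 0.4186;0.005 -0.0406 -0.4697 -0.1598 0.5504 0.1202 0.4186;0.005 -0.0406 -0.4697 -0.1598 0.5504 0.1202 0.4186;0.005 -0.0406 -0.4697 -0.1598 0.5504 0.1202 0.4186;0.005 -0.0406 -0.4697 -0.1598 0.5504 0.1202 0.4186;0.005 -0.0406 -0.4697 -0.1598 0.5504 0.1202 0.4186;0.005 -0.0406 -0.4697 -0.1598 0.5504 0.1202 0.4186;0.005 -0.0406 -0.4697 -0.1598 0.5504 0.1202 0.4186;0.005 -0.0406 -0.4697 -0.1598 0.5504 0.1202 0.4186;0.005 -0.0406 -0.4697 -0.1598 0.5504 0.1202 0.4186")

```text
clock: 23.2
tool_pos: [0.462, 0.1429, 0.4386]
orientation: [-148.0, 0.0, -13.0]
force: [0.0, -0.3, -1.2]
opening: 0.0175
```

```bash
cat > look.py <<'E'
import sys
from h import *
name,Lf=sys.argv[1],float(sys.argv[2])
p=ctrl.snapshot('wrist'); np.save(name+'.npy',p,allow_pickle=True)
s=ctrl.snapshot('scene')
o=ctrl.get_obs(); print(o['tool_pos'],o['orientation'],o['clock'],o['force'],o['opening'])
n=np.array([.4966,.2966,.1876]); d=o['tool_pos']-n; l=d-A*(d@A);a=Ro.from_euler('xyz',o['orientation'],degrees=True)
print('along',d@A,'foot above mouth',d@A-Lf,'to-go lat in tool',a.inv().apply(-l).round(4),'Ftool',a.inv().apply(o['force']).round(1))
x=np.array([-A[1],A[0],0]);x/=np.linalg.norm(x);y=np.cross(A,x)
f=5;foot=o['tool_pos']+a.apply([0,0,Lf])
def ov(p,r0,r1,c0,c1,f):
    im=cv2.resize(p['image'][r0:r1,c0:c1,::-1],None,fx=f,fy=f,interpolation=cv2.INTER_CUBIC)
    for c,r,col in ((n,.02,(0,0,255)),(n,.011,(0,255,0)),(foot,.009,(255,0,255))):
        cv2.polylines(im,[np.int32([(proj(p,c+r*(np.cos(t)*x+np.sin(t)*y))-[c0,r0]+.5)*f for t in np.linspace(0,6.28,40)])],True,col,1)
    return im
cv2.imwrite(f'pics/{name}.png',np.hstack([ov(p,150,250,200,300,4),ov(s,120,220,150,250,4)]))
E
python3 look.py w13 .2712
```

```text
[0.46182274 0.14313197 0.43865734] [-1.48007801e+02  1.42973186e-02 -1.29567581e+01] 23.3 [ 0.36343853  0.01507993 -0.35549453] 0.017392375676543993
along 0.296285404103929 foot above mouth 0.02508540410392901 to-go lat in tool [-0.0003 -0.0004  0.    ] Ftool [0.4 0.1 0.4]
```

View pics/w13.png

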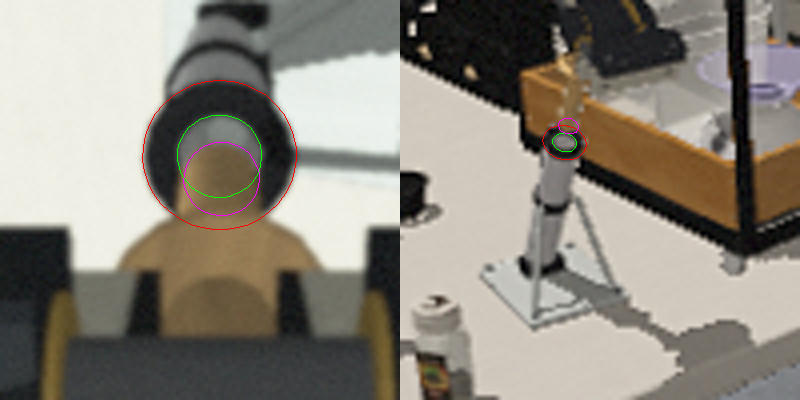

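carry_out(moves="0.005 0.001 -0.0004 0.01 0 0 0;0.005 0.001 -0.0004 0.018 0 0 0;0.005 0.001 -0.0004 0.022 0 0 0;0.005 0.001 -0.0004 0.025 0 0 0;0.005 0.001 -0.0004 0.028 0 0 0;0.005 0.001 -0.0004 0.031 0 0 0;0.005 0.001 -0.0004 0.035 0 0 0;0.005 0.001 -0.0004 0.035 0 0 0")

```text
clock: 24.1
tool_pos: [0.4667, 0.1619, 0.4088]
orientation: [-148.0, 0.0, -12.9]
force: [0.4, -0.3, 0.2]
opening: 0.0177
```

```bash
python3 look.py w14 .2712
```

```text
[0.46680767 0.16179554 0.40927617] [-1.48002666e+02  4.46834950e-03 -1.28961181e+01] 24.2 [ 1.01263838 -0.81621435 -0.8010753 ] 0.01783263124124515
along 0.2611398499074372 foot above mouth -0.01006015009256278 to-go lat in tool [-0.001   0.0004  0.    ] Ftool [1.2 0.9 0.4]
```

View pics/w14.png

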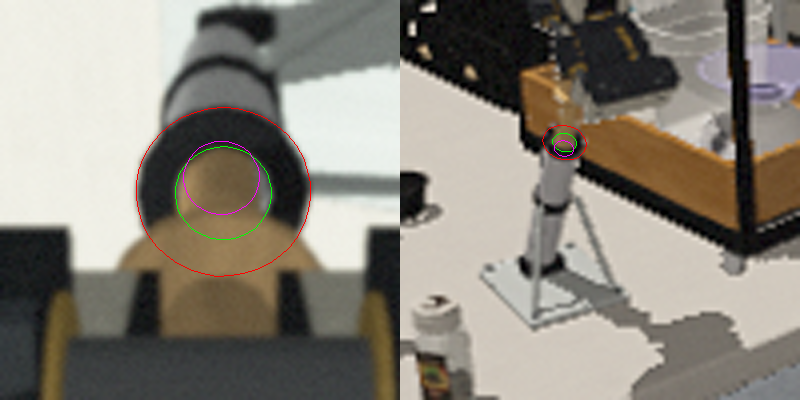

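carry_out(moves="0.005 -0.0005 0.0002 0.003 0 0 0;0.005 -0.0005 0.0002 0.006 0 0 0;0.005 -0.0005 0.0002 0.009 0 0 0;0.005 -0.0005 0.0002 0.011 0 0 0;0.005 -0.0005 0.0002 0.013 0 0 0;0.005 -0.0005 0.0002 0.015 0 0 0;0.005 -0.0005 0.0002 0.017 0 0 0;0.005 -0.0005 0.0002 0.019 0 0 0;0.005 -0.0005 0.0002 0.021 0 0 0;0.005 -0.0005 0.0002 0.023 0 0 0;0.005 -0.0005 0.0002 0.025 0 0 0;0.005 -0.0005 0.0002 0.027 0 0 0;0.005 -0.0005 0.0002 0.028 0 0 0")

```text
clock: 25.5
tool_pos: [0.4696, 0.1763, 0.3852]
orientation: [-148.0, 0.0, -12.9]
force: [-0.7, -2.1, 2.8]
opening: 0.0173
```

```bash
python3 look.py w15 .2712
```

```text
[0.46957015 0.17631035 0.38515432] [-1.48004447e+02  2.72901259e-02 -1.29050550e+01] 25.6 [ 0.17925743 -1.57847037  1.95994181] 0.017745257170541012
along 0.23285992213761408 foot above mouth -0.03834007786238591 to-go lat in tool [-0.0005  0.0001  0.    ] Ftool [ 0.5  0.2 -2.5]
```

View pics/w15.png

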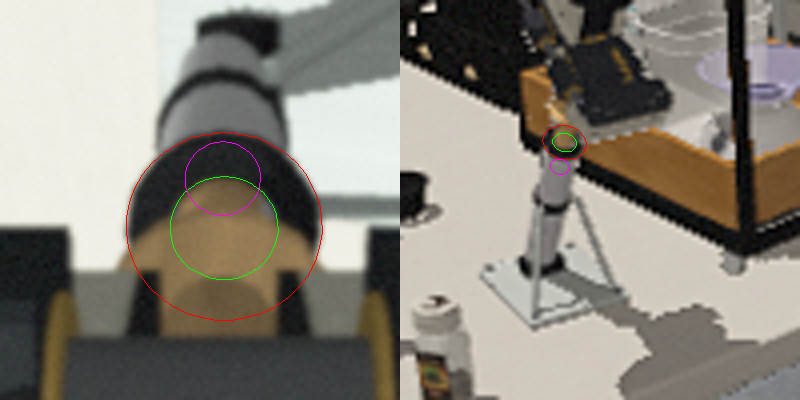

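carry_out(moves="0.005 0 0 0.0015 0 0 0;0.005 0 0 0.003 0 0 0;0.005 0 0 0.0045 0 0 0;0.005 0 0 0.006 0 0 0;0.005 0 0 0.0075 0 0 0;0.005 0 0 0.009 0 0 0;0.005 0 0 0.0105 0 0 0;0.005 0 0 0.012 0 0 0")

```text
clock: 26.4
tool_pos: [0.4713, 0.1822, 0.3758]
orientation: [-148.0, -0.1, -12.9]
force: [-3.1, -8.7, 14.4]
opening: 0.0177
```

```bash
python3 look.py w16 .2712
```

```text
[0.47145139 0.18218489 0.37600247] [-1.47980142e+02 -9.49280576e-02 -1.29005570e+01] 26.5 [-1.45820763 -5.20288097  6.9442011 ] 0.01726899755937982
along 0.2218421922402864 foot above mouth -0.0493578077597136 to-go lat in tool [-0.001   0.0005  0.    ] Ftool [-0.2  0.9 -8.7]
```

carry_out(moves="0.005 0 0 0.001 0 0 0;0.005 0 0 0.002 0 0 0;0.005 0 0 0.003 0 0 0;0.005 0 0 0.003 0 0 0")

```text
clock: 26.9
tool_pos: [0.4721, 0.1827, 0.3757]
orientation: [-148.0, -0.3, -12.9]
force: [-6.8, -16.5, 23.3]
opening: 0.0176
```

```bash
python3 look.py w17 .2712
```

```text
[0.47209815 0.1827266  0.37570612] [-147.94559111   -0.28174132  -12.87306844] 27.0 [ -6.76580313 -15.64942712  22.54706259] 0.017299741458787616
along 0.22123465727082062 foot above mouth -0.04996534272917938 to-go lat in tool [-0.0015  0.0009  0.    ] Ftool [ -3.    2.2 -28. ]
```

View pics/w17.png

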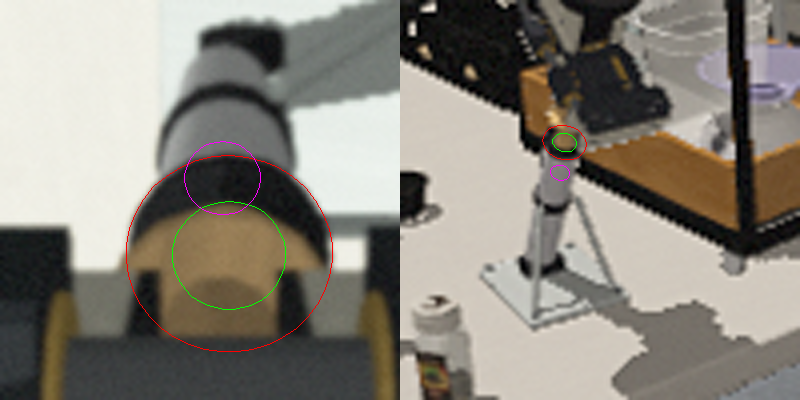

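```bash
python3 - <<'E'
from h import *
s=ctrl.snapshot('scene');np.save('s17.npy',s,allow_pickle=True)
p=np.load('w17.npy',allow_pickle=True).item()
o=ctrl.get_obs(); a=Ro.from_euler('xyz',o['orientation'],degrees=True)
print(o['clock'],o['force'],o['tool_pos'])
n=np.array([.4966,.2966,.1876])
x=np.array([-A[1],A[0],0]);x/=np.linalg.norm(x);y=np.cross(A,x)
T=lambda l:o['tool_pos']+a.apply([0,0,l])
def ov(p,r0,r1,c0,c1,f):
    im=cv2.resize(p['image'][r0:r1,c0:c1,::-1],None,fx=f,fy=f,interpolation=cv2.INTER_CUBIC);im0=im.copy()
    for c,r,col in ((n,.02,(0,0,255)),(n,.011,(0,255,0)),(T(.1792),.019,(255,0,255)),(T(.1862),.019,(255,255,0))):
        cv2.polylines(im,[np.int32([(proj(p,c+r*(np.cos(t)*x+np.sin(t)*y))-[c0,r0]+.5)*f for t in np.linspace(0,6.28,40)])],True,col,1)
    return np.hstack([im0,im])
cv2.imwrite('pics/s17z.png',ov(s,130,180,165,210,8)); cv2.imwrite('pics/w17z.png',ov(p,160,260,210,300,4))
E
```

```text
27.05 [ -7.42168277 -15.96132162  22.72472257] [0.47207781 0.18270043 0.37568663]
```

View pics/s17z.png

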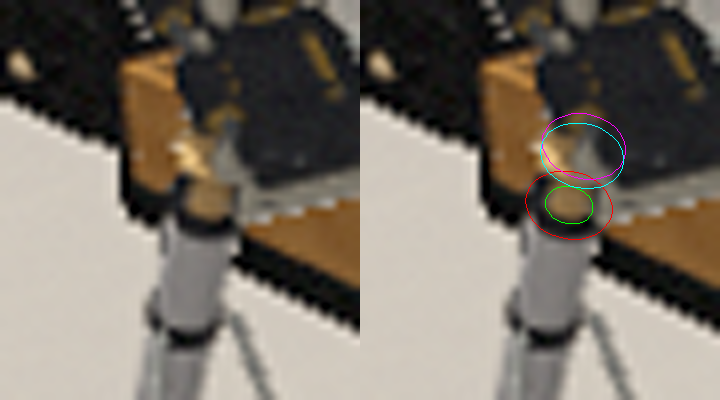

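View pics/w17z.png

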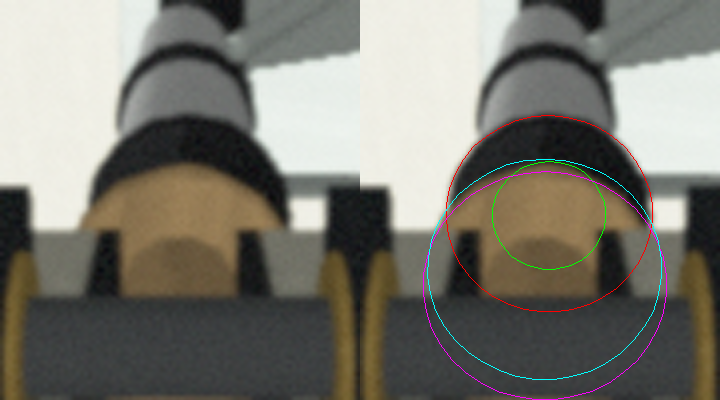

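```bash
cat > fit3.py <<'E'
from fit2 import *
K0={n:np.array(V[n]['K']).copy() for n in V}
for sc in (.96,.97,.98,.99,1.0):
    for n in ('w1','w2','w5'):
        K=K0[n].copy();K[0,0]*=sc;K[1,1]*=sc;V[n]['K']=K
    print(sc,[(np.round(X,4).tolist(),c,round(r,3)) for X,c,r in (fit(nm,NECK.copy(),-102.9) for nm in (['w1','w2'],['w1','w2','w5']))])
# centre-only triangulation per-view ring
E
python3 fit3.py
```

```text
0.96 [([0.499, 0.2966, 0.1969], 226, np.float64(0.625)), ([0.499, 0.2966, 0.1969], 237, np.float64(0.684))]
0.97 [([0.4984, 0.2966, 0.1946], 227, np.float64(0.6)), ([0.4984, 0.2966, 0.1946], 239, np.float64(0.659))]
0.98 [([0.4978, 0.2965, 0.1923], 227, np.float64(0.593)), ([0.4978, 0.2966, 0.192], 257, np.float64(0.766))]
0.99 [([0.4972, 0.2965, 0.19], 228, np.float64(0.58)), ([0.4971, 0.2965, 0.1891], 302, np.float64(0.705))]
1.0 [([0.4967, 0.2965, 0.1877], 225, np.float64(0.547)), ([0.4966, 0.2966, 0.1876], 300, np.float64(0.502))]
```

```bash
sed -e 's/((.020,0),(.011,0),)/((.020*RS,0),(.011*RS,0),)/' fit2.py > fit4.py; sed -i 's/^import sys/import sys\nRS=1.0/' fit4.py; python3 - <<'E'
import fit4
from fit4 import *
for n in ('w13','w14'): 
    V[n]=np.load(n+'.npy',allow_pickle=True).item(); G[n]=gaussian_filter(V[n]['image'].astype(float).mean(2),.6)
for rs in (.94,.955,.97,.985,1.):
    fit4.RS=rs
    print(rs,[(np.round(X,4).tolist(),c,round(r,3)) for X,c,r in (fit(nm,NECK.copy(),-102.9) for nm in (['w1','w2'],['w1','w2','w5'],['w1','w2','w5','s5']))])
E
```

```text
0.94 [([0.4967, 0.2955, 0.1901], 227, np.float64(0.802)), ([0.4968, 0.2954, 0.19], 301, np.float64(0.78)), ([0.4968, 0.2957, 0.1894], 405, np.float64(0.742))]
0.955 [([0.4967, 0.2957, 0.1895], 226, np.float64(0.625)), ([0.4968, 0.2957, 0.1894], 300, np.float64(0.613)), ([0.4967, 0.2959, 0.189], 405, np.float64(0.597))]
0.97 [([0.4967, 0.296, 0.1888], 225, np.float64(0.493)), ([0.4967, 0.2959, 0.1888], 300, np.float64(0.47)), ([0.4967, 0.296, 0.1886], 405, np.float64(0.501))]
0.985 [([0.4967, 0.2962, 0.1883], 224, np.float64(0.46)), ([0.4966, 0.2962, 0.1883], 299, np.float64(0.432)), ([0.4966, 0.2963, 0.1882], 404, np.float64(0.472))]
1.0 [([0.4967, 0.2965, 0.1877], 225, np.float64(0.547)), ([0.4966, 0.2966, 0.1876], 300, np.float64(0.502)), ([0.4966, 0.2966, 0.1876], 402, np.float64(0.518))]
```

carry_out(moves="0.005 -0.001 0.0005 0 0 0 0;0.005 -0.0025 0.0015 0 0 0 0;0.005 -0.0025 0.0015 0 0 0 0;0.005 -0.0015 0 0 0 0 0;0.005 -0.0015 0.002 0 0 0 0;0.005 -0.0015 0.001 0 0 0 0;0.005 -0.0015 0.001 0 0 0 0")

```text
clock: 27.75
tool_pos: [0.4711, 0.1826, 0.3756]
orientation: [-147.9, -0.4, -12.9]
force: [-4.3, -13.9, 21.4]
opening: 0.0174
```

```bash
python3 look.py w18 .2712
```

```text
[0.47105291 0.18255541 0.37553379] [-147.86980727   -0.36649679  -12.91600343] 27.85 [ -4.42542311 -13.57823807  20.69644569] 0.017633902850835676
along 0.22130039939144336 foot above mouth -0.04989960060855664 to-go lat in tool [-0.0005  0.0005  0.    ] Ftool [ -1.1   1.  -25.1]
```

carry_out(moves="0.005 -0.0003 0.0003 0.0004 0 0 0;0.005 -0.0003 0.0003 0.0008 0 0 0;0.005 -0.0003 0.0003 0.0012 0 0 0;0.005 -0.0003 0.0003 0.0012 0 0 0;0.005 -0.0003 0.0003 0.0012 0 0 0")

```text
clock: 28.35
tool_pos: [0.4711, 0.1826, 0.3753]
orientation: [-147.8, -0.5, -12.9]
force: [-5.5, -18.4, 27.6]
opening: 0.0174
```

```bash
python3 look.py w19 .2712
```

```text
[0.47113404 0.18262085 0.37538896] [-147.84568646   -0.46758709  -12.90776678] 28.45 [ -6.37181711 -18.45758179  27.93956515] 0.017572580912579586
along 0.22113419266727743 foot above mouth -0.05006580733272256 to-go lat in tool [-0.0006  0.0005  0.    ] Ftool [ -1.9   1.6 -34. ]
```

carry_out(moves="0.005 0 0 -0.002 0 0 0;0.005 0 0 -0.005 0 0 0;0.005 0 0 -0.015 0 0 0;0.005 0 0 -0.03 0 0 0;0.005 0 0 -0.045 0 0 0;0.005 0 0 -0.06 0 0 0;0.005 0 0 -0.08 0 0 0;0.005 -0.01 0 -0.095 0 0 0;0.005 -0.05 0 -0.1 0 0 0;0.005 -0.06 0 -0.1 0 0 0;0.005 -0.06 0 -0.1 0 0 0")

```text
clock: 29.55
tool_pos: [0.3976, 0.1456, 0.4561]
orientation: [-148.0, -0.0, -12.8]
force: [0.5, 0.2, 0.1]
opening: 0.0173
```

```bash
python3 look.py w20 .2712; python3 - <<'E'
from h import *
p=np.load('w20.npy',allow_pickle=True).item(); save(p,'w20f')
u=proj(p,np.array([.4966,.2963,.1882])).astype(int); print(u)
r0,c0=max(u[1]-35,0),u[0]-35
cv2.imwrite('pics/w20z.png',cv2.convertScaleAbs(cv2.resize(p['image'][r0:r0+70,c0:c0+70,::-1],None,fx=8,fy=8,interpolation=cv2.INTER_CUBIC),alpha=1.5)); print(r0,c0)
E
```

```text
[0.39913779 0.14579958 0.45581386] [-1.48001077e+02 -2.22003297e-03 -1.28386249e+01] 29.65 [ 1.36364635  0.30407294 -0.91769353] 0.017687160580622592
along 0.31685913709295305 foot above mouth 0.04565913709295305 to-go lat in tool [ 0.0614 -0.0009  0.    ] Ftool [ 1.3 -0.   1.1]
[254 125]
90 219
```

View pics/w20z.png

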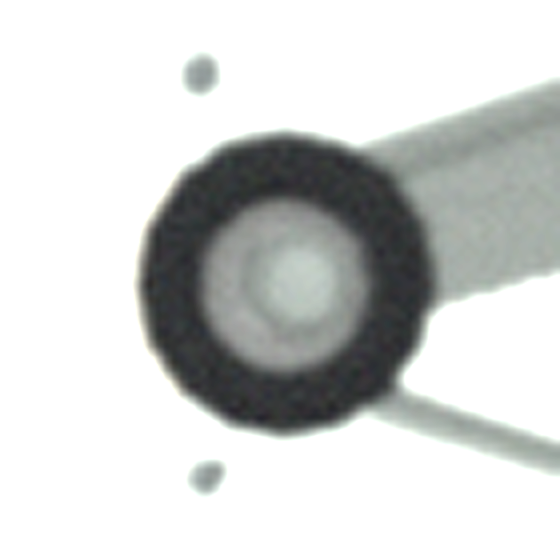

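View pics/w20f.png

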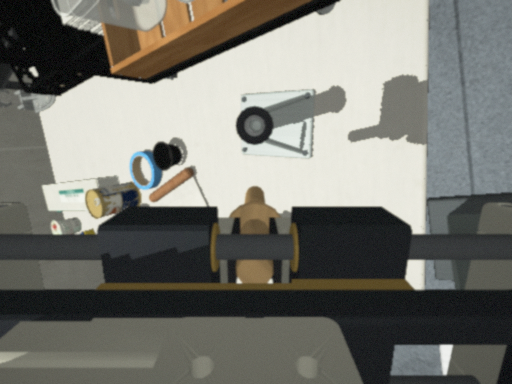

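carry_out(moves="0.005 0 -0.025 0.02 0 0 0;0.005 0 -0.025 0.02 0 0 0;0.005 0 -0.025 0.02 0 0 0;0.005 0 -0.025 0.02 0 0 0")

```text
clock: 30.05
tool_pos: [0.4067, 0.1765, 0.4516]
orientation: [-148.1, 0.1, -12.9]
force: [0.7, -0.4, -0.9]
opening: 0.0177
```

```bash
python3 look.py w21 .2712; python3 - <<'E'
from h import *
ims=[]
for nme in ('w20','w21'):
    p=np.load(nme+'.npy',allow_pickle=True).item()
    n=np.array([.4966,.2963,.1882]);x=np.array([-A[1],A[0],0]);x/=np.linalg.norm(x);y=np.cross(A,x)
    u=proj(p,n).astype(int); r0,c0=u[1]-22,u[0]-22;f=9
    im=cv2.convertScaleAbs(cv2.resize(p['image'][r0:r0+44,c0:c0+44,::-1],None,fx=f,fy=f,interpolation=cv2.INTER_CUBIC),alpha=1.5)
    for c,r,col in ((n,.02,(0,0,255)),(n,.011,(0,255,0)),(n-.050*A-.0,.006,(255,0,255)),(n-.055*A,.006,(255,255,0))):
        cv2.polylines(im,[np.int32([(proj(p,c+r*(np.cos(t)*x+np.sin(t)*y))-[c0,r0]+.5)*f for t in np.linspace(0,6.28,40)])],True,col,1)
    ims.append(im); print(nme,r0,c0,'cam dist',np.linalg.norm(np.array(p['R'])@n+p['t']))
cv2.imwrite('pics/w201.png',np.hstack(ims))
E
```

```text
[0.40657594 0.17626103 0.45195081] [-1.48023815e+02  1.85856778e-02 -1.29370913e+01] 30.15 [-0.33256385 -0.44560968 -0.43961086] 0.017726103169801416
along 0.2969684361202407 foot above mouth 0.025768436120240712 to-go lat in tool [0.061  0.0235 0.    ] Ftool [-0.2  0.7  0.1]
w20 103 232 cam dist 0.2953984876381195
w21 105 256 cam dist 0.27558208787603944
```

View pics/w201.png

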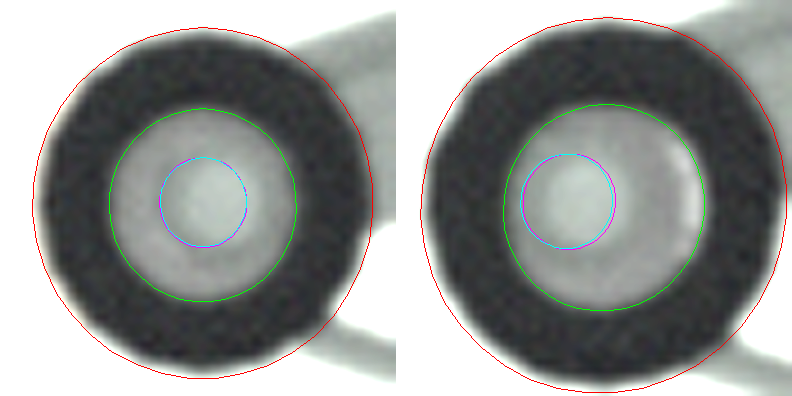

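```bash
python3 - <<'E'
from h import *
move([.597,-.308,.355],[180,0,11.7])
E
```

```text
shift [ 0.294   0.4155 -0.1452] turn [-0.5494 -0.1197 -0.4188] rows>= 10.6
```

carry_out(moves="0.005 0 0 -0.05 0 0 0;0.005 0.05 0.04 -0.09 0 0 0;0.005 0.294 0.4155 -0.1452 -0.5494 -0.1197 -0.4188;0.005 0.294 0.4155 -0.1452 -0.5494 -0.1197 -0.4188;0.005 0.294 0.4155 -0.1452 -0.5494 -0.1197 -0.4188;0.005 0.294 0.4155 -0.1452 -0.5494 -0.1197 -0.4188;0.005 0.294 0.4155 -0.1452 -0.5494 -0.1197 -0.4188;0.005 0.294 0.4155 -0.1452 -0.5494 -0.1197 -0.4188;0.005 0.294 0.4155 -0.1452 -0.5494 -0.1197 -0.4188;0.005 0.294 0.4155 -0.1452 -0.5494 -0.1197 -0.4188;0.005 0.294 0.4155 -0.1452 -0.5494 -0.1197 -0.4188;0.005 0.294 0.4155 -0.1452 -0.5494 -0.1197 -0.4188;0.005 0.294 0.4155 -0.1452 -0.5494 -0.1197 -0.4188;0.005 0.294 0.4155 -0.1452 -0.5494 -0.1197 -0.4188;0.005 0.294 0.4155 -0.1452 -0.5494 -0.1197 -0.4188;0.005 0.294 0.4155 -0.1452 -0.5494 -0.1197 -0.4188;0.005 0.294 0.4155 -0.1452 -0.5494 -0.1197 -0.4188")

```text
clock: 31.85
tool_pos: [0.597, -0.3067, 0.3561]
orientation: [180.0, -0.1, 11.8]
force: [0.2, -0.2, 0.5]
opening: 0.0176
```

```bash
cat > look2.py <<'E'
import sys
from h import *
name=sys.argv[1]
p=ctrl.snapshot('wrist'); np.save(name+'.npy',p,allow_pickle=True); s=ctrl.snapshot('scene')
o=ctrl.get_obs(); print(o['tool_pos'],o['orientation'],o['clock'],o['force'],o['opening'])
a=Ro.from_euler('xyz',o['orientation'],degrees=True);foot=o['tool_pos']+a.apply([0,0,.2712]);print('foot',foot)
hole=np.array([.5977,-.3078,.022]);X=np.array([1,0,0]);Y=np.array([0,1,0])
def ov(p,r0,r1,c0,c1,f):
    im=cv2.resize(p['image'][r0:r1,c0:c1,::-1],None,fx=f,fy=f,interpolation=cv2.INTER_CUBIC)
    for c,r,col in ((hole,.011,(0,255,0)),(foot,.009,(255,0,255))):
        cv2.polylines(im,[np.int32([(proj(p,c+r*(np.cos(t)*X+np.sin(t)*Y))-[c0,r0]+.5)*f for t in np.linspace(0,6.28,40)])],True,col,1)
    return im
cv2.imwrite(f'pics/{name}.png',np.hstack([ov(p,140,260,200,310,4),ov(s,200,290,290,380,5)[:480,:]] if 0 else [ov(p,140,250,205,305,4),cv2.resize(ov(s,200,290,300,380,5),(390,440))]))
E
python3 look2.py w22
```

```text
[ 0.59701841 -0.30684316  0.35578887] [ 1.79995862e+02 -7.81358512e-02  1.17906183e+01] 31.95 [ 0.25472372  0.24073587 -0.16785911] 0.017216101206724444
foot [ 0.59738445 -0.30678676  0.08458913]
```

View pics/w22.png

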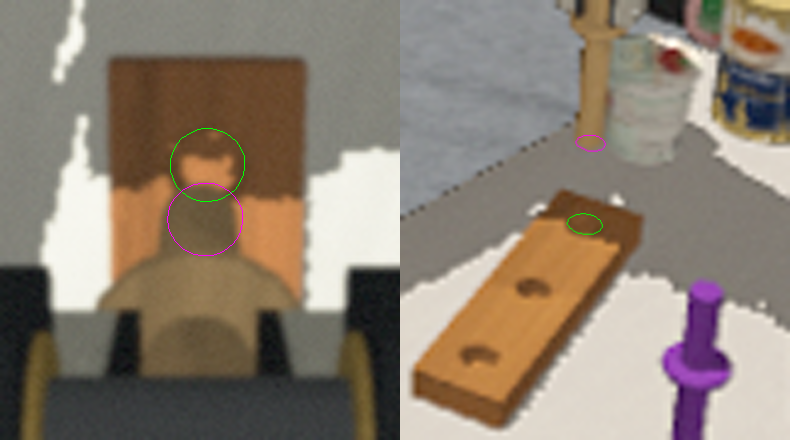

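carry_out(moves="0.005 0.0008 0.0014 0.03 0 0 0;0.005 0.0008 0.0014 0.05 0 0 0;0.005 0.0008 0.0014 0.058 0 0 0;0.005 0.0008 0.0014 0.061 0 0 0;0.005 0.0008 0.0014 0.064 0 0 0;0.005 0.0008 0.0014 0.066 0 0 0;0.005 0.0008 0.0014 0.066 0 0 0")

```text
clock: 32.65
tool_pos: [0.5981, -0.3088, 0.2896]
orientation: [180.0, -0.1, 11.7]
force: [0.9, -0.5, -1.5]
opening: 0.0176
```

```bash
python3 look2.py w23
```

```text
[ 0.59817355 -0.30876031  0.2895768 ] [ 1.79998496e+02 -6.22291892e-02  1.17345223e+01] 32.75 [-0.51020754 -0.16523479 -1.43622449] 0.017707261394645322
foot [ 0.5984634  -0.30870738  0.01837696]
```

View pics/w23.png

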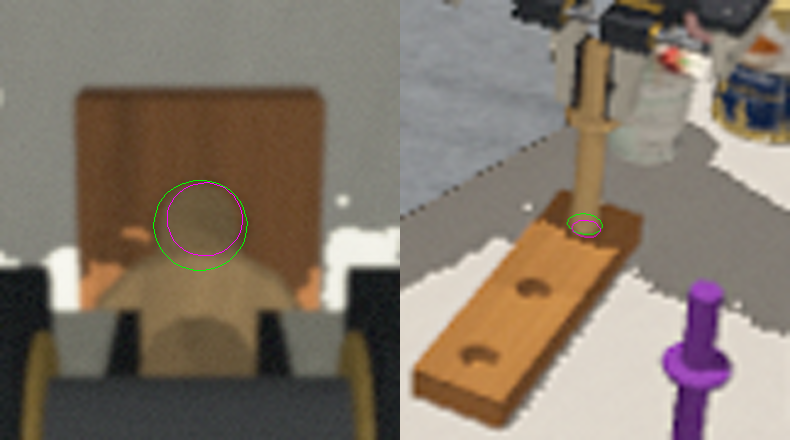

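carry_out(moves="0.005 -0.0005 -0.0006 0.003 0 0 0;0.005 -0.0005 -0.0006 0.006 0 0 0;0.005 -0.0005 -0.0006 0.009 0 0 0;0.005 -0.0005 -0.0006 0.01 0 0 0;0.005 -0.0005 -0.0006 0.01 0 0 0")

```text
clock: 33.25
tool_pos: [0.5976, -0.3082, 0.2792]
orientation: [-180.0, -0.0, 11.7]
force: [-0.0, 1.4, 1.5]
opening: 0.0175
```

```bash
python3 look2.py w24
```

```text
[ 0.59755636 -0.30818292  0.27925659] [-1.79989413e+02 -3.65609605e-02  1.17390186e+01] 33.35 [-0.30142606  0.94014893  2.90959874] 0.01743088019357401
foot [ 0.5977156  -0.30809864  0.00805665]
```

View pics/w24.png

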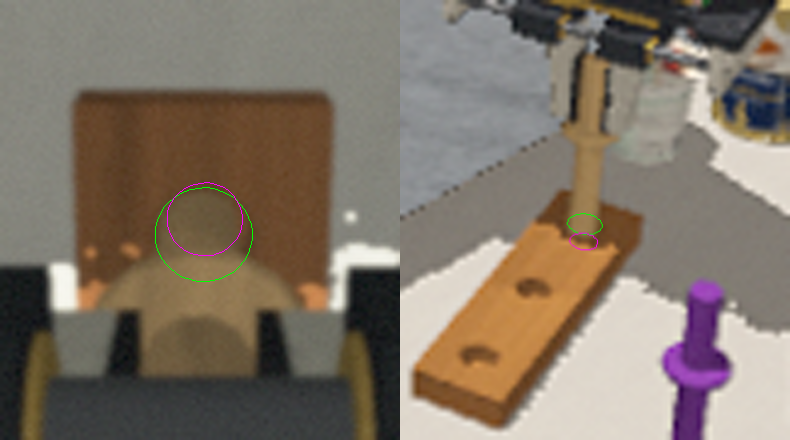

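```bash
python3 - <<'E'
from h import *
n=np.array([.4966,.2963,.1882]);x=np.array([-A[1],A[0],0]);x/=np.linalg.norm(x);lo=np.cross(A,x);lo*=np.sign(-lo[2])
P={k:np.load(k+'.npy',allow_pickle=True).item() for k in('w20','w21')}
M={}
for k,p in P.items():
    u=proj(p,n); g=p['image'].astype(float).mean(2)
    yy,xx=np.mgrid[:384,:512]; ins=np.hypot(xx-u[0],yy-u[1])<7.5
    # ring centre from opening via dark mask centroid of hole (fit on black ring)
    b=((np.hypot(xx-u[0],yy-u[1])<24)&(p['image'].max(2)<70)).astype(np.uint8)
    cs,_=cv2.findContours(b,cv2.RETR_CCOMP,cv2.CHAIN_APPROX_NONE); cs=sorted(cs,key=cv2.contourArea); e=cv2.fitEllipse(cs[-1]); 
    r,c=int(u[1]),int(u[0]); print(k,'pred',u.round(2),'ring ell',np.round(e[0],2),np.round(e[1],2))
    print(np.round(np.mean(g[r-1:r+2,c-13:c+14],0)).astype(int), c-13)
    print(np.round(np.mean(g[r-13:r+14,c-1:c+2],1)).astype(int), r-13)
for d in (45,50,55,60):
    for l in (0,.003): print(d,l,[ (proj(P[k],n-d/1000*A+l*lo)-proj(P[k],n)).round(2).tolist() for k in P])
E
```

```text
w20 pred [254.04 125.42] ring ell [254.45 124.89] [34.73 35.71]
[ 36  34  44  69  93 100 107 108  99 101 108 114 126 127 130 130 132 131
 129 120 105 100  94  80  54  41  34] 241
[ 33  32  47  79  95 101 109 108 109 118 125 128 129 127 128 125 120 111
 102  98  98 107 106  95  66  41  35] 112
w21 pred [278.59 127.72] ring ell [279.  127.1] [37.44 38.81]
[ 37  35  45  68  91 100 105 111 124 128 130 131 133 132 130 129 121 108
 101  98  99 100 111 134 138  86  43] 265
[ 32  35  56  87  99 101 106 111 116 126 133 133 133 131 131 128 126 122
 107  99 101 105 108 108  96  67  40] 114
45 0 [[0.04, -0.35], [-3.48, -0.69]]
45 0.003 [[2.51, -0.35], [-0.86, -0.7]]
50 0 [[0.05, -0.38], [-3.8, -0.76]]
50 0.003 [[2.48, -0.38], [-1.22, -0.76]]
55 0 [[0.05, -0.42], [-4.12, -0.82]]
55 0.003 [[2.45, -0.42], [-1.58, -0.83]]
60 0 [[0.06, -0.45], [-4.43, -0.88]]
60 0.003 [[2.42, -0.45], [-1.93, -0.89]]
```

carry_out(moves="0.045 0 0 0 0 0 0;0.045 0 0 0 0 0 0;0.045 0 0 0 0 0 0;0.045 0 0 0 0 0 0;0.045 0 0 0 0 0 0;0.045 0 0 -0.03 0 0 0;0.045 0 0 -0.07 0 0 0;0.045 0 0 -0.12 0 0 0;0.045 0 0 -0.12 0 0 0;0.045 0 0 -0.12 0 0 0")

```text
clock: 34.35
tool_pos: [0.5975, -0.3082, 0.4009]
orientation: [179.9, -0.2, 11.7]
force: [-0.7, -0.1, -0.9]
opening: 0.0451
```

```bash
python3 look2.py w25; python3 - <<'E'
from h import *
p=ctrl.snapshot('scene');save(p,'end');print(ctrl.get_obs()['clock'])
E
```

```text
[ 0.59706431 -0.30809564  0.39806867] [-1.79925492e+02  3.57252804e-02  1.17206038e+01] 34.45 [-0.87568648  0.52003229 -0.2519116 ] 0.04452644329752152
foot [ 0.59682709 -0.30778467  0.12686895]
34.5
```

View pics/w25.png

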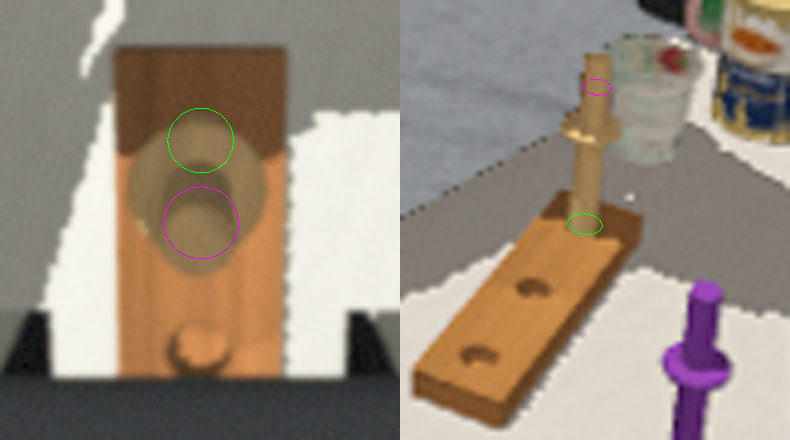

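View pics/end.png

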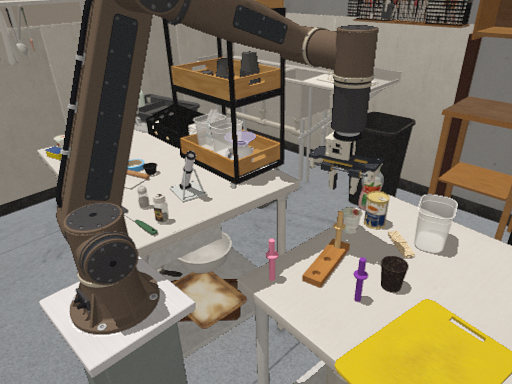

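The picture shows the muddler upright in its well at about (340,235). The other two wells are empty, the look-alikes and bystanders are where they were, and the gripper is clear of everything.

```bash
python3 -c "
from plant import ctrl
print(ctrl.close_job()); print(ctrl.get_obs()['clock'])"
```

```text
the job is handed in; nothing more can be done
None
the job is handed in; nothing more can be done
```

The job is done and handed in at about 34.5 s, well inside the 72 s limit. I dropped both cartridges one at a time through the neck and pressed the column down with the wooden muddler. I then stood the muddler back in the well it came from.

- **Pressing:** I pressed in slow steps. The column came to a dead stop and did not move further up to about 34 N, or when I shifted the muddler sideways a little.
- **Muddler:** The last pictures show it standing upright in its well, with the gripper open and clear of it. Its height when set down showed it had not slipped in the grip.
- **Other things:** In the last scene picture the bystanders and the pink and purple look-alikes stand where they did.
- **Depth check that disagreed:** From the arm's position, the muddler's foot stopped about 50 mm below the mouth instead of the expected 55 mm. A two-view check of the column's top through the neck gave about 54 ± 3 mm. I took that and the dead stop to mean the column is home, and the 5 mm as measurement error plus slightly tilted cartridges.

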